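# Clear and turn the bakery griddle plate

## Robot

A 7-joint arm with a two-finger parallel gripper is mounted at the origin on the work surface. World frame = base frame: x ahead of the robot, y to its left, z up, the work surface at z = 0. Lengths are in m, angles in rad, forces in N, time in s.
With the tool pointing down it reaches from about 0.425 to 0.875 m from the base axis. Payload 4.7 kg.
Tool frame: the origin (TCP) lies on the centre line of the jaws, within the pads' length; the fingertips stand 17 mm ahead of it and the grasp point (between the pads) lies 2 mm behind it; z points along the fingers, y is the direction in which the jaws open and shut (so a half turn about z gives the same grasp; the last joint's range is limited). The gripper opens to 85 mm and grips with 20 to 120 N. Pads are 22 mm wide; open, the fingers measure 114 mm over their backs; the gripper's body (76 mm by 85 mm) begins 54 mm behind the grasp point. The pads swing forward as they close: fully open they stand 13 mm farther back than shut.
Start: joints at [1.357, 0.321, -0.07, 1.45, 0.023, 1.371, -0.057], TCP at [0.147, -0.633, 0.211] pointing down, gripper open.
Joint ranges: [-2.86, 2.86], [-0.3, 2.09], [-1.38, 1.24], [0.06, 2.45], [-1.56, 4.7], [0.09, 2.05], [-2.69, 2.69]. Speed limits (rad/s): [2.57, 2.57, 3.14, 3.14, 3.14, 3.14, 3.14].

## Interface

Orientations are given as a unit quaternion [w, x, y, z].
In Python, from workcell import r, cams gives the robot as it stands. The module is installed in compiled form; this text tells all that it offers.
- The arm moves only by the tool jog_arm, never from a script. Its argument "rows" is text: rows parted by semicolons, each of 5 numbers parted by spaces: the closure, from -1 (fully open) to 1 (shut), then the shift along the tool's x, y, z in cm, then the turn about the tool's z in degrees. A call has 1 to 12 rows; each row shifts and turns the commanded pose from where the row before left it, along the tool's axes as they then stand; what a row does not reach is not made up. A row lasts 1/10 s, in which the tool goes at most 50 mm and 8.59 degrees, less where a joint would pass 70% of its speed; a pose out of reach is approached as far as the arm can. A call with a gripper value outside its range is refused whole. The fingers move at their own pace and stop on an object; "newtons" is the grip in N (left out, the last holds). Time passes only in rows, so rows that do not move let the fingers close. It gives the time, the measured TCP pose, the force and the opening at its end, in the units of the state.
- r.sense(): the state, without advancing time (a new reading comes with each control period).
- cams.snapshot(name): name is "scene" or "side" or "wrist"; returns (picture, depth): 420x560x3 uint8, blue, green, red; 420x560 float32, m along the optical axis (not along the pixel's ray), 0 where there is no reading.
- cams.get_calibration(name): a dict with "intrinsics" (3x3 intrinsics, pixels), "k1" (the pictures are not rectified: a ray, as slopes to the right and down, at radius r is drawn at 1 + k1 r^2 times it, then the intrinsics apply), "T" (4x4, takes a point from camera to world coordinates). Camera axes: x right, y up, looking along -z (the intrinsics and any distortion apply to the point x, -y, -z); pixel columns grow to the right and rows downward; lengths in m; the calibration is good to about 2 mm. A picture is of the moment at which its call begins: read the wrist's pose just before it. get_calibration takes no time and is no camera call; for the wrist camera it gives the pose at the moment of the call.
- r.close_job(): hands the job in, once; it reports no verdict.
Trained networks look in the newest picture that a camera, given by its name, has taken for a name from the list of things; names that differ only in an ending like _2 or _b are one class to them, and where a whole thing is asked for, a point or a joint stands for the part that bears it (a point fixed in the world has none). Each returns a list of dicts, best first, with "p" (0 to 1); they miss things now and then, are a little off and sometimes report something else, mostly with a low value. They report only what shows in the picture. A call takes as long as a camera call. They do not tell look-alikes from the thing itself.
- cams.outline_of(camera, target): "pixels" (420x560 bool, what is visible of it) and "pixel" ([column, row] in pixels, amid what is visible of it).
- cams.mark_of(camera, target): "pixel" ([column, row] in pixels: a listed point, or the origin of a listed thing).
The state is a dict: "time": time; "q": joint angles; "joint_vel": joint speeds; "effort": joint torques, N m; "eef_pos": TCP position; "eef_rot": TCP orientation; "contact_force": force on the tool from outside, world axes, zero at the start; "torque": the same for the moment, N m; "width": finger opening in m.
Only numpy, scipy, OpenCV 4.12 (cv2) and the standard library are available. Lean on these libraries where they do the work, as an engineer would, in place of code of your own. Each camera call takes 0.05 s, during which the arm holds its last target. There are 200 camera calls.

## Task

Put every dry bread heel that lies on the griddle plate or on the counter around it into the grey scrap bin. Then turn the griddle plate over, without dropping or flinging it, so that its smooth face is up, and seat it again flat and fully down on its two pins with its handle on the same side as before. Leave the other things on the counter where they are.

Things in the scene. Friction and masses are not known exactly. Their poses are not given: they have to be found in the camera images.
- griddle: Fixed steel griddle base: open-topped box 140 (x) x 104 (y) x 81 mm high with 12 mm walls; the plate lies on its rim. Origin in the middle of its underside, on the counter; z up. Its -x side, where the plate's handle sticks out, faces the robot within 0.2 rad. Two upright pins stand on its middle line y = 0 (see the two pin tips)
- thick_pin (a point): Tip of the thick pin, 16 mm in diameter, at x = -45, y = 0 mm in the base's frame. It ends 15 mm above the rim, so 7 mm above a seated plate; the last 5 mm are tapered
- thin_pin (a point): Tip of the thin pin, 10 mm in diameter, at x = +50, y = 0 mm in the base's frame, as high and tapered as the thick one
- seat (a point): Where the middle of the plate is when seated: on the base's upright middle line, 85 mm above the counter; axes of the base
- plate: Loose dark steel plate 150 (x) x 112 (y) x 8 mm, 0.3 kg; origin in the middle of its thickness and outline. Its +z face has six ribs along x (100 mm long, 3 mm high, y = +-16 to +-34 mm); -z is smooth. Starts seated, ribs up. Through holes on y = 0: 20 mm wide at x = -45, 14 mm at x = +50 mm: half a turn about its own x axis fits the pins again
- handle (a point): Grip point on the axis of the plate's round wooden handle, 18 mm in diameter, which runs along the plate's x axis from its edge (x = -75 mm) to x = -150 mm; this point is at x = -125 mm in the plate's frame, 85 mm above the counter when seated
- rest: Fixed stand that may be used to hold the plate upright on a long edge for a change of grip. Wooden block 146 (x) x 90 (y) x 30 mm high; two forked posts at x = +-62 mm, 14 mm long, with a slot along x at y = 0, 12 mm wide, 50 mm deep, flared for 18 mm above. Origin in the middle of its underside. -x faces the robot within 0.15 rad
- rest_mid (a point): Where the middle of the plate is when it stands in the rest on a long edge, handle towards the rest's -x: 86 mm above the counter; the plate may lean 0.1 rad there; axes of the rest
- bin: Fixed grey open scrap bin, 170 (x) x 150 (y) x 75 mm high, walls 5 mm. Origin at the middle of its underside
- heel1: Loose dry bread heel: a stubby round, hard piece, 37 mm in diameter and 34 mm tall with a rounded-off top, 25 g; origin at its middle; starts upright on the plate's ribs. May be absent
- heel2: Loose dry bread heel: a stubby round, hard piece, 37 mm in diameter and 34 mm tall with a rounded-off top, 25 g; origin at its middle; starts upright on the plate's ribs. May be absent
- heel3: Loose dry bread heel: a stubby round, hard piece, 37 mm in diameter and 34 mm tall with a rounded-off top, 25 g; origin at its middle; starts upright on the plate's ribs. May be absent
- heel4: Loose dry bread heel: a stubby round, hard piece, 37 mm in diameter and 34 mm tall with a rounded-off top, 25 g; origin at its middle; starts upright on the counter to one side of the handle. May be absent
- heel5: Loose dry bread heel: a stubby round, hard piece, 37 mm in diameter and 34 mm tall with a rounded-off top, 25 g; origin at its middle; starts upright on the counter to one side of the handle. May be absent
- jam: Bystander: amber jar 60 mm in diameter, 75 mm tall; origin under it
- sugar: Bystander: steel can 52 mm in diameter, 90 mm tall; origin under it
- mug: Bystander: white mug 76 mm in diameter, 85 mm tall; origin under it
- spatula: Bystander: spatula lying on the counter; origin under it
- muffin: Bystander: muffin 68 mm in diameter, 64 mm tall; origin under it
- bell: Bystander: brass counter bell 70 mm in diameter, 43 mm tall; origin under it
Things that resemble listed ones, but are neither listed nor needed, are in the scene too. What is shaped like the bin but turquoise is not meant. What is shaped like the heel4 but blue is not meant.

How it is judged:
On the way, in this order (a step that is already met when the one before it is completed fails the run):
1. every bread heel is in the bin (x of heel1 in the frame of bin between -0.082 and 0.082 m and y of heel1 in the frame of bin between -0.072 and 0.072 m and z of each of heel1, heel2, heel3, heel4, heel5 in the frame of bin below 0.075 m and x of heel2 in the frame of bin between -0.082 and 0.082 m and y of heel2 in the frame of bin between -0.072 and 0.072 m and x of heel3 in the frame of bin between -0.082 and 0.082 m and y of heel3 in the frame of bin between -0.072 and 0.072 m and x of heel4 in the frame of bin between -0.082 and 0.082 m and y of heel4 in the frame of bin between -0.072 and 0.072 m and x of heel5 in the frame of bin between -0.082 and 0.082 m and y of heel5 in the frame of bin between -0.072 and 0.072 m), for 0.2 s.
2. the plate is back on its pins with its smooth face up (distance between plate and seat below 0.005 m and angle between plate's own z axis and vertical above 3.07 rad and x of handle in the frame of griddle below -0.11 m and y of handle in the frame of griddle between -0.01 and 0.01 m), for 0.2 s.
At the end, for the whole second after the job is handed in: Every bread heel present lies in the bin (its middle inside the walls and below the rim). The plate lies smooth face up (within 4 degrees) on the griddle base with its middle within 5 mm of the seat and the handle within 10 mm of the base's middle line on the robot's side, at rest and released (all of step 1 and all of step 2 and linear speed of plate below 0.02 m/s); the robot touches nothing.
It fails at once if a bystander (jar, can, mug, spatula, muffin, bell) is moved more than 4 cm (distance of any of jam, sugar, mug, spatula, muffin, bell from where it was at the start of the episode above 0.04 m).
It fails at once if the plate is dropped or flung: it moves faster than 1.2 m/s (linear speed of plate above 1.2 m/s).
Of heel1, heel2, heel3, heel4, heel5 only 3 to 5 are there at a start; the rules pass over those that are not, and their reading is None.
At some moment in a run one of heel4, heel5 may be knocked a few centimetres aside while the robot is not near it.
It also fails if it takes over 210 s, if anything falls off the work surface, if the arm or the gripper's body presses on something with over 40 N, if the wrist force passes 120 N, or if a joint passes its speed limit or range.

## Working session

There is one attempt and no reset: what is moved stays moved. The work goes in short steps, Python scripts to look and compute and a tool call to move; the robot and the scene stay as the last step left them, time stands still between calls to the robot, and variables do not carry over. Pictures are saved under pics/ and viewed, about 12 in all and at most 16, crops included, and the job is handed in when it is done.

Besides the shell and the picture viewer there is one more tool, called after ">>>" in YAML: its name, and indented under it one key for each argument. jog_arm: Moves the arm, as the interface text tells. Its arguments: {"type":"object","properties":{"rows":{"type":"string"},"newtons":{"type":"number"}},"required":["rows"]}

```bash
mkdir -p pics; cat > h.py <<'E'
import numpy as np, cv2
from workcell import r, cams
from scipy.spatial.transform import Rotation as R
def snap(n,f=None):
    p,d=cams.snapshot(n)
    if f: cv2.imwrite('pics/'+f,p)
    return p,d
def cloud(n,d):
    c=cams.get_calibration(n);K=np.array(c['intrinsics']);T=np.array(c['T'])
    v,u=np.mgrid[:420,:560].astype(np.float64)
    x=(u-K[0,2])/K[0,0];y=(v-K[1,2])/K[1,1]
    x0,y0=x.copy(),y.copy()
    for _ in range(8):
        s=1+c['k1']*(x*x+y*y);x=x0/s;y=y0/s
    P=np.stack([x*d,-y*d,-d],-1)
    W=P@T[:3,:3].T+T[:3,3]; W[d<=0]=np.nan
    return W
def proj(n,w):
    c=cams.get_calibration(n);K=np.array(c['intrinsics']);T=np.array(c['T'])
    p=(np.asarray(w)-T[:3,3])@T[:3,:3]
    x=p[0]/-p[2];y=-p[1]/-p[2];s=1+c['k1']*(x*x+y*y)
    return K[0,0]*x*s+K[0,2],K[1,1]*y*s+K[1,2]
def ray(n,px,z):
    c=cams.get_calibration(n);K=np.array(c['intrinsics']);T=np.array(c['T'])
    x0=(px[0]-K[0,2])/K[0,0];y0=(px[1]-K[1,2])/K[1,1];x,y=x0,y0
    for _ in range(8):
        s=1+c['k1']*(x*x+y*y);x=x0/s;y=y0/s
    dd=T[:3,:3]@np.array([x,-y,-1]);o=T[:3,3]
    return o+dd*(z-o[2])/dd[2]
def st():
    s=r.sense();q=s['eef_rot'];M=R.from_quat([q[1],q[2],q[3],q[0]]).as_matrix()
    return s,np.array(s['eef_pos']),M
E
python3 - <<'E'
from h import *
s,p,M=st();print(s['time'],p,M.round(3),s['contact_force'],s['width'])
a=snap('scene','s1.png');b=snap('side','d1.png')
for n,d in(('scene',a[1]),('side',b[1])):
    W=cloud(n,d)
    print(n,np.array(cams.get_calibration(n)['T'])[:3,3])
    for t in['plate','handle','thick_pin','thin_pin','bin','rest','heel1','jam','sugar','mug','spatula','muffin','bell','rest_mid']:
        for o in cams.mark_of(n,t):
            if o['p']<.2: continue
            u,v=np.round(o['pixel']).astype(int)
            print(t,round(o['p'],2),(u,v),W[min(max(v,0),419),min(max(u,0),559)].round(3))
E
```

```text
0.0 [ 0.14658505 -0.63264344  0.20981005] [[ 0.974  0.226 -0.001]
 [ 0.226 -0.974  0.002]
 [-0.    -0.002 -1.   ]] [ 0.37547156 -0.42028391 -0.60690271] 0.08538163020492234
scene [ 1.52163888 -0.51038185  1.43361983]
plate 0.77 (np.int64(245), np.int64(239)) [ 0.663 -0.064  0.121]
plate 0.54 (np.int64(238), np.int64(222)) [ 0.565 -0.035  0.085]
handle 0.93 (np.int64(228), np.int64(211)) [ 0.508 -0.041  0.088]
thick_pin 0.9 (np.int64(237), np.int64(222)) [ 0.563 -0.038  0.084]
thin_pin 0.65 (np.int64(249), np.int64(248)) [ 0.679 -0.06   0.088]
thin_pin 0.55 (np.int64(229), np.int64(212)) [ 0.517 -0.042  0.093]
thin_pin 0.22 (np.int64(309), np.int64(204)) [0.576 0.256 0.004]
bin 0.87 (np.int64(312), np.int64(203)) [0.579 0.268 0.005]
bin 0.65 (np.int64(342), np.int64(128)) [0.307 0.619 0.003]
bin 0.47 (np.int64(294), np.int64(269)) [0.784 0.048 0.01 ]
rest 0.87 (np.int64(178), np.int64(272)) [ 0.644 -0.295  0.096]
heel1 0.62 (np.int64(242), np.int64(218)) [ 0.585 -0.029  0.123]
heel1 0.58 (np.int64(260), np.int64(233)) [ 0.665 -0.009  0.116]
heel1 0.51 (np.int64(190), np.int64(226)) [ 
[... 1921 characters left out ...]
46 (np.int64(314), np.int64(245)) [ 0.581 -0.03   0.123]
jam 0.9 (np.int64(350), np.int64(204)) [0.752 0.174 0.028]
sugar 0.82 (np.int64(381), np.int64(281)) [ 0.753 -0.108  0.029]
mug 0.59 (np.int64(396), np.int64(316)) [ 0.741 -0.228  0.064]
mug 0.57 (np.int64(329), np.int64(269)) [ 0.61  -0.086  0.089]
spatula 0.74 (np.int64(229), np.int64(414)) [ 0.324 -0.363  0.008]
spatula 0.42 (np.int64(315), np.int64(245)) [ 0.584 -0.03   0.122]
muffin 0.63 (np.int64(361), np.int64(235)) [0.744 0.043 0.039]
bell 0.86 (np.int64(215), np.int64(185)) [0.347 0.337 0.016]
rest_mid 0.84 (np.int64(338), np.int64(339)) [ 0.597 -0.245  0.03 ]
rest_mid 0.31 (np.int64(379), np.int64(283)) [ 0.749 -0.108  0.02 ]
```

```bash
python3 - <<'E'
import cv2
a=cv2.imread('pics/s1.png');cv2.imwrite('pics/s1c.png',cv2.resize(a[110:340,90:390],None,fx=2.6,fy=2.6))
E
```

```text
(no output)
```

View pics/d1.png

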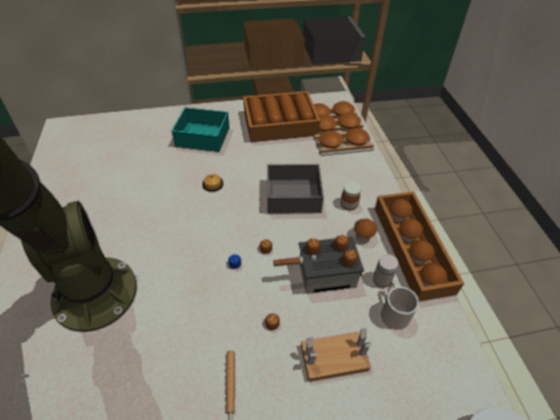

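View pics/s1.png

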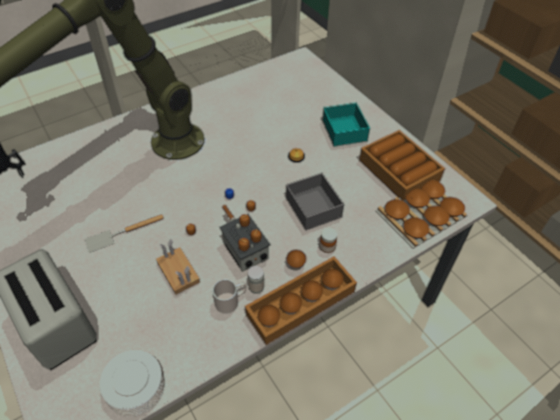

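The side view shows the base and plate at about (330,262) with three heels on it. Counter heels are at (266,246) and (273,321). The blue look-alike is at (235,261), the grey bin at (295,188) and the rest at (336,355). Next I work out the geometry from the clouds.

```bash
cat > m.py <<'E'
from h import *
from scipy.optimize import least_squares
def merged():
    o=[];c=[]
    for n in('scene','side'):
        p,d=snap(n);W=cloud(n,d);m=np.isfinite(W[...,0]);o.append(W[m]);c.append(p[m])
    return o,c
def circ(P,rad,x0):
    f=least_squares(lambda q:np.hypot(*(P[:,:2]-q).T)-rad,x0,loss='soft_l1',f_scale=.002);return f.x,np.abs(f.fun).mean()
E
python3 - <<'E'
from m import *
O,C=merged()
sel=lambda W,b:W[(W[:,0]>b[0])&(W[:,0]<b[1])&(W[:,1]>b[2])&(W[:,1]<b[3])&(W[:,2]>b[4])&(W[:,2]<b[5])]
for i in(0,1):
    W=O[i];print('cam',i)
    print('counter z',np.median(sel(W,(.4,.55,.1,.18,-.02,.02))[:,2]))
    for nm,(x,y) in dict(h4=(.479,.071),h5=(.455,-.17),a=(.582,-.03),b=(.658,-.015),c=(.672,-.075)).items():
        z0=.01 if nm[0]=='h' else .1
        P=sel(W,(x-.04,x+.04,y-.04,y+.04,z0,z0+.04))
        P=P[np.hypot(P[:,0]-x,P[:,1]-y)<.032]
        S=P[P[:,2]<z0+.017]
        T=P[P[:,2]>np.percentile(P[:,2],60)]
        print(nm,len(P),'top',np.median(T,0).round(3),P[:,2].max().round(3),'range',P.min(0).round(3),P.max(0).round(3), 'circ',circ(S,.0185,(x,y)) if len(S)>5 else None)
    H=sel(W,(.44,.542,-.08,.02,.07,.11));print('handle',len(H),H.mean(0).round(4),np.polyfit(H[:,0],H[:,1],1).round(4),H.min(0).round(3),H.max(0).round(3))
    def rect(b,t):
        P=sel(W,b);q=cv2.minAreaRect((P[:,:2]*1000).astype(np.float32));print(t,len(P),np.round(q[0],1),np.round(q[1],1),round(q[2],2))
    rect((.545,.75,-.14,.05,.078,.0955),'plate')
    rect((.45,.72,.1,.36,.06,.085),'binrim')
    rect((.45,.75,-.4,-.18,.015,.04),'restblock')
    rect((.45,.75,-.4,-.18,.08,.11),'restposts')
E
```

```text
cam 0
counter z -0.0006365173464927265
h4 84 top [0.475 0.064 0.033] 0.042 range [0.459 0.047 0.01 ] [0.494 0.083 0.042] circ (array([0.47051538, 0.06714487]), np.float64(0.002324609523676692))
h5 97 top [ 0.457 -0.169  0.032] 0.04 range [ 0.436 -0.186  0.011] [ 0.474 -0.141  0.04 ] circ (array([ 0.45060785, -0.16643056]), np.float64(0.003142242238222427))
a 108 top [ 0.586 -0.024  0.124] 0.135 range [ 0.568 -0.04   0.101] [ 0.606 -0.005  0.135] circ (array([ 0.5818569, -0.0205583]), np.float64(0.0021179728679181515))
b 109 top [ 0.662 -0.025  0.124] 0.131 range [ 0.645 -0.043  0.103] [ 0.679 -0.009  0.131] circ (array([ 0.65840418, -0.02198018]), np.float64(0.0019017408009545948))
c 110 top [ 0.67  -0.076  0.124] 0.13 range [ 0.653 -0.093  0.101] [ 0.686 -0.058  0.13 ] circ (array([ 0.66593442, -0.07288295]), np.float64(0.0012751073827822472))
handle 80 [ 0.5082 -0.0452  0.0902] [-0.0167 -0.0368] [ 0.471 -0.052  0.078] [ 0.54  -0.036  0.097]
plate 955 [648.7 -47.6] [114.9 205.8] 88.23
binrim 467 [593.2 260.7] [155.4 178.4] 81.12
restblock 1018 [ 596.  -252.5] [290.6 144.3] 0.13
rest
[... 498 characters left out ...]
7] circ (array([ 0.5826843 , -0.01855957]), np.float64(0.0011986234696681076))
b 167 top [ 0.658 -0.022  0.121] 0.126 range [ 0.64 -0.04  0.1 ] [ 0.675 -0.006  0.126] circ (array([ 0.65876566, -0.0196834 ]), np.float64(0.0012299278263543203))
c 186 top [ 0.667 -0.071  0.123] 0.127 range [ 0.648 -0.09   0.1  ] [ 0.685 -0.055  0.127] circ (array([ 0.66765523, -0.06911189]), np.float64(0.0011009561497326574))
handle 186 [ 0.5077 -0.0452  0.0876] [-0.0281 -0.0309] [ 0.474 -0.054  0.076] [ 0.542 -0.034  0.095]
plate 1601 [647.5 -45.3] [114.7 204.8] 89.34
binrim 515 [592.5 264.9] [162.7 169.3] 81.02
restblock 2265 [ 599.9 -252.5] [143.9 299.5] 89.8
restposts 220 [ 631.2 -260.8] [245.8  83.1] 19.43
```

>>> jog_arm:
  rows: "-0.3 0 0 0 -8.5;-0.3 0 0 0 -8.5;-0.3 0 0 0 -8.5;-0.3 0 0 0 -8.5;-0.3 0 0 0 -8.5;-0.3 0 0 0 -8.5;-0.3 0 0 0 -8.5;-0.3 0 0 0 -8.5;-0.3 0 0 0 -8.5;-0.3 0 0 0 -0.4;-0.3 0 0 0 0"
  newtons: 30

```text
time: 2.7
eef_pos: [0.1467, -0.6332, 0.211]
eef_rot: [0.0, 0.709, 0.706, -0.0]
contact_force: [-0.6, -0.6, 0.0]
width: 0.0556
```

>>> jog_arm:
  rows: "-0.3 3.9 2.5 0 0;-0.3 3.9 2.5 0 0;-0.3 3.9 2.5 0 0;-0.3 3.9 2.5 0 0;-0.3 3.9 2.5 0 0;-0.3 3.9 2.5 0 0;-0.3 3.9 2.5 0 0;-0.3 3.9 2.5 0 0;-0.3 3.9 2.5 0 0;-0.3 3.9 2.5 0 0;-0.3 3.9 2.5 0 0;-0.3 3.9 2.9 0 0"

```text
time: 3.9
eef_pos: [0.4516, -0.1641, 0.2114]
eef_rot: [0.001, 0.709, 0.705, -0.0]
contact_force: [1.3, -0.7, -0.4]
width: 0.0558
```

```bash
python3 - <<'E'
from m import *
s,p,M=st();print(p,M.round(3),np.round(s['q'],2))
pc,d=snap('wrist','w1.png');W=cloud('wrist',d)
for t in('heel4','handle'):
    for o in cams.mark_of('wrist',t):
        u,v=np.clip(np.round(o['pixel']).astype(int),0,[559,419]);print(t,round(o['p'],2),u,v,W[v,u].round(4))
Q=W.reshape(-1,3);Q=Q[np.isfinite(Q[:,0])];print(Q.min(0),Q.max(0))
P=Q[(np.hypot(Q[:,0]-.451,Q[:,1]+.165)<.035)&(Q[:,2]>.008)];print(len(P),P.min(0),P.max(0),circ(P[P[:,2]<.02],.0185,(.451,-.165)) if len(P) else 0)
E
```

```text
[ 0.45164725 -0.16408984  0.21136197] [[ 0.005  1.     0.001]
 [ 1.    -0.005 -0.002]
 [-0.002  0.001 -1.   ]] [ 1.03 -0.02 -0.72  1.83 -0.01  1.32  0.31]
heel4 0.72 286 173 [ 0.462  -0.1541  0.0376]
handle 0.96 348 30 [ 0.5055 -0.0332  0.0956]
[ 0.06103964 -0.52824425 -0.00461011] [0.84041853 0.0066699  0.3240484 ]
13824 [ 0.41615999 -0.17296244  0.00820832] [ 0.4858127  -0.13587858  0.3240484 ] (array([ 0.45863636, -0.15488312]), np.float64(0.00014171372104883833))
```

View pics/w1.png

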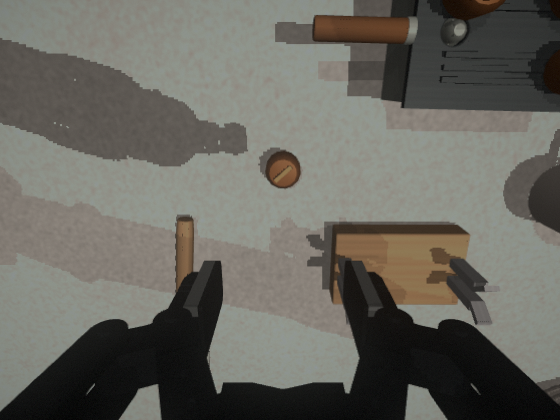

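The wrist view shows the heel at (283,170), the handle at (360,28) and the rest at (400,262). The arm may have still been settling, so I take this again at rest.

```bash
cat >> m.py <<'E'
def heel(cam,x,y,z0=0.):
    p,d=snap(cam);W=cloud(cam,d).reshape(-1,3);W=W[np.isfinite(W[:,0])]
    P=W[(np.hypot(W[:,0]-x,W[:,1]-y)<.034)&(W[:,2]>z0+.008)&(W[:,2]<z0+.042)]
    S=P[P[:,2]<z0+.022];T=P[P[:,2]>z0+.024]
    return len(P),P.min(0).round(4),P.max(0).round(4),((T.min(0)+T.max(0))/2).round(4),circ(S,.0185,(x,y)) if len(S)>5 else None
E
python3 - <<'E'
from m import *
s,p,M=st();print(p)
print(heel('wrist',.455,-.16));print(heel('side',.452,-.163))
s,p,M=st();print(p)
p_,d=snap('wrist');W=cloud('wrist',d);o=cams.mark_of('wrist','handle')[0]['pixel'];print(o,W[int(o[1]),int(o[0])])
E
```

```text
[ 0.45295466 -0.16194593  0.21140949]
(1056, array([ 0.4331, -0.1856,  0.0081]), array([ 0.4688, -0.1488,  0.0374]), array([ 0.4508, -0.1674,  0.0307]), (array([ 0.45086217, -0.16758612]), np.float64(0.00013632346053623528)))
(199, array([ 0.4329, -0.1837,  0.0083]), array([ 0.4691, -0.1471,  0.0367]), array([ 0.4505, -0.1654,  0.0304]), (array([ 0.45136566, -0.16353553]), np.float64(0.0005528329122460824)))
[ 0.45086005 -0.16593958  0.21089273]
[348.4, 24.7] [ 0.49906319 -0.04216796  0.09562668]
```

>>> jog_arm:
  rows: "-0.3 -0.1 0 4.7 0;-0.3 0 0 4.7 0;-0.3 0 0 4.7 0;-0.3 0 0 3 0;-0.3 0 0 1.6 0;-0.3 0 0 0 0;0.5 0 0 0 0;0.5 0 0 0 0;0.5 0 0 0 0;0.5 0 0 0 0;0.5 0 0 0 0;0.5 0 0 0 0"
  newtons: 30

```text
time: 5.45
eef_pos: [0.4513, -0.1666, 0.0242]
eef_rot: [0.0, 0.707, 0.707, -0.0]
contact_force: [0.1, 0.2, 0.9]
width: 0.0211
```

```bash
python3 - <<'E'
from m import *
s,p,M=st();print(p,s['width'])
a=snap('wrist','w2.png');b=snap('side','d2.png')
for o in cams.mark_of('side','heel4'):
    W=cloud('side',b[1]);u,v=np.array(o['pixel']).astype(int);print(round(o['p'],2),u,v,W[v,u].round(3))
q=a[0];cv2.imwrite('pics/w2c.png',np.hstack([cv2.resize(q,(400,300)),cv2.resize(b[0][230:350,200:360],(400,300))]))
E
```

```text
[ 0.45128893 -0.16661993  0.02418434] 0.021099854705899652
0.68 273 322 [ 0.452 -0.175  0.029]
0.61 341 242 [ 0.652 -0.032  0.122]
0.54 351 255 [ 0.665 -0.076  0.123]
0.52 312 244 [ 0.578 -0.023  0.118]
0.52 233 264 [0.373 0.016 0.023]
0.2 290 197 [ 0.486 -0.144  0.432]
```

View pics/w2c.png

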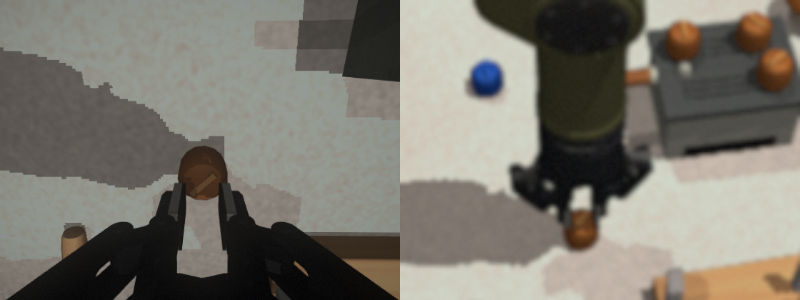

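```bash
python3 - <<'E'
from m import *
p,d=snap('wrist');W=cloud('wrist',d);print(np.array(cams.get_calibration('wrist')['T']).round(3))
h=cv2.cvtColor(p,cv2.COLOR_BGR2HSV);m=(h[...,1]>120)&(h[...,0]<20)&(np.abs(W[...,0]-.451)<.05)&(np.abs(W[...,1]+.166)<.06)
P=W[m];print(len(P),P.min(0).round(4),P.max(0).round(4))
for a in range(0,40,6):
    S=P[(P[:,2]*1000>=a)&(P[:,2]*1000<a+6)]
    if len(S)>4: print(a,len(S),S.min(0).round(4),S.max(0).round(4))
for v in range(200,330,15):
    print(v,[ (u,W[v,u].round(3).tolist()) for u in(240,255,280,325)])
E
```

```text
[[ 1.     0.002 -0.001  0.452]
 [-0.002  0.948  0.318 -0.085]
 [ 0.001 -0.318  0.948  0.188]
 [ 0.     0.     0.     1.   ]]
3340 [ 0.4071 -0.179   0.0064] [ 0.501  -0.1466  0.1321]
6 30 [ 0.436  -0.1571  0.0064] [ 0.4618 -0.1468  0.012 ]
12 87 [ 0.4362 -0.1568  0.012 ] [ 0.4659 -0.1467  0.018 ]
18 142 [ 0.4363 -0.1567  0.018 ] [ 0.4632 -0.1466  0.0239]
24 769 [ 0.4349 -0.178   0.024 ] [ 0.4696 -0.1467  0.03  ]
30 2132 [ 0.4368 -0.179   0.03  ] [ 0.4665 -0.1502  0.036 ]
36 133 [ 0.444  -0.1735  0.036 ] [ 0.4616 -0.1572  0.0376]
200 [(240, [0.428, -0.146, 0.001]), (255, [0.436, -0.146, 0.001]), (280, [0.45, -0.146, -0.0]), (325, [0.476, -0.146, 0.0])]
215 [(240, [0.427, -0.155, 0.001]), (255, [0.436, -0.155, 0.001]), (280, [0.45, -0.147, 0.021]), (325, [0.476, -0.155, 0.001])]
230 [(240, [0.427, -0.164, 0.0]), (255, [0.437, -0.155, 0.022]), (280, [0.45, -0.151, 0.032]), (325, [0.477, -0.164, 0.001])]
245 [(240, [0.427, -0.173, 0.002]), (255, [0.438, -0.16, 0.029]), (280, [0.45, -0.158, 0.034]), (325, [0.477, -0.174, 0.001])]
260 [(240, [0.426, -0.184, 0.0]), (255, [0.44, -0.157, 0.052]), (280, [0.45, -0.165, 0.036]), (325, [0.477, -0.184, 0.0])]
275 [(240, [0.435, -0.156, 0.066]), (255, [0.441, -0.156, 0.065]), (280, [0.45, -0.176, 0.033]), (325, [0.469, -0.156, 0.066])]
290 [(240, [0.436, -0.157, 0.076]), (255, [0.441, -0.159, 0.072]), (280, [0.45, -0.204, 0.001]), (325, [0.467, -0.157, 0.076])]
305 [(240, [0.437, -0.155, 0.088]), (255, [0.441, -0.164, 0.074]), (280, [0.45, -0.215, 0.002]), (325, [0.466, -0.156, 0.087])]
320 [(240, [0.438, -0.156, 0.094]), (255, [0.441, -0.171, 0.075]), (280, [0.45, -0.227, 0.0]), (325, [0.465, -0.157, 0.094])]
```

>>> jog_arm:
  rows: "0.7 0 0 0 0;0.7 0 0 0 0;0.7 0 0 0 0;0.7 0 0 -2 0;0.7 0 0 -3 0;0.7 0 0 -3 0;0.7 0 0 0 0"
  newtons: 30

```text
time: 6.35
eef_pos: [0.4541, -0.1675, 0.1078]
eef_rot: [0.004, 0.707, 0.707, 0.001]
contact_force: [0.1, -0.5, -0.1]
width: 0.0131
```

```bash
python3 - <<'E'
from m import *
s,p,M=st();print(p,s['width'])
print(heel('side',.451,-.167)[:4])
snap('wrist','w3.png')
E
```

```text
[ 0.45414491 -0.1675385   0.10779113] 0.013077284480689117
(200, array([ 0.4331, -0.1832,  0.008 ]), array([ 0.4691, -0.1453,  0.0358]), array([ 0.4513, -0.1661,  0.0299]))
```

View pics/w3.png

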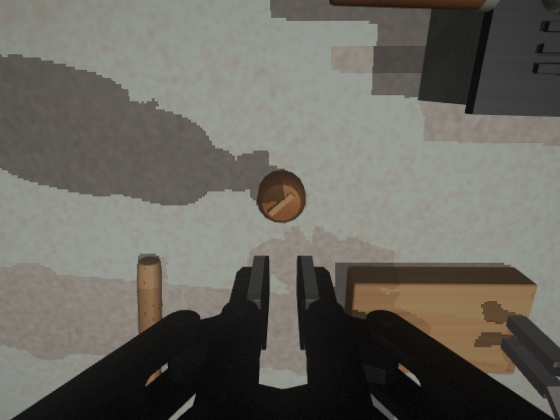

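```bash
python3 - <<'E'
from m import *
s,p,M=st();print(p,s['width'])
pc,d=snap('wrist');W=cloud('wrist',d);print(np.array(cams.get_calibration('wrist')['T'])[:3,3])
for v in range(250,350,10): print(v,[(u,W[v,u].round(4).tolist()) for u in(262,302)])
a,b=snap('side')
W=cloud('side',b);Q=W[(np.hypot(W[...,0]-.452,W[...,1]+.167)<.06)];print([Q[(Q[:,2]>z)&(Q[:,2]<z+.01)].shape[0] for z in np.arange(0.04,.16,.01)])
E
```

```text
[ 0.45144204 -0.16680554  0.10431087] 0.013055363109775063
[ 0.45133571 -0.0853901   0.26704045]
250 [(262, [0.4336, -0.2166, -0.0]), (302, [0.4678, -0.2168, -0.0003])]
260 [(262, [0.4423, -0.1563, 0.1324]), (302, [0.4597, -0.1565, 0.1321])]
270 [(262, [0.4427, -0.1567, 0.1405]), (302, [0.4592, -0.1565, 0.1409])]
280 [(262, [0.4432, -0.1566, 0.1484]), (302, [0.4589, -0.1569, 0.148])]
290 [(262, [0.4436, -0.1562, 0.1561]), (302, [0.4584, -0.1562, 0.1561])]
300 [(262, [0.4439, -0.1566, 0.1619]), (302, [0.4582, -0.157, 0.1613])]
310 [(262, [0.4438, -0.1614, 0.1609]), (302, [0.4582, -0.1608, 0.1619])]
320 [(262, [0.4438, -0.1652, 0.1617]), (302, [0.4583, -0.1651, 0.1617])]
330 [(262, [0.4436, -0.17, 0.1611]), (302, [0.4583, -0.1695, 0.1617])]
340 [(262, [0.4436, -0.1739, 0.1618]), (302, [0.4584, -0.1744, 0.1612])]
[0, 0, 0, 0, 0, 0, 0, 0, 10, 33, 30, 29]
```

The fingers closed above the heel. Both cameras put the fingertips about 25 mm above the reported TCP height, where the text says they should be 17 mm below it. I'll use the measured offset and go lower.

>>> jog_arm:
  rows: "-0.3 0 0 0 0;-0.3 0 0 0 0;-0.3 0 0 0 0;-0.3 0 0 3 0;-0.3 0 0 4 0;-0.3 0 0 3 0;-0.3 0 0 1.4 0;-0.3 0 0 0 0;-0.3 0 0 0 0"
  newtons: 30

```text
time: 7.45
eef_pos: [0.4521, -0.1666, -0.0093]
eef_rot: [0.0, 0.707, 0.707, 0.0]
contact_force: [0.8, -0.1, 0.6]
width: 0.0555
```

>>> jog_arm:
  rows: "0.7 0 0 0 0;0.7 0 0 0 0;0.7 0 0 0 0;0.7 0 0 0 0;0.7 0 0 0 0"

```text
time: 7.95
eef_pos: [0.4527, -0.1672, -0.0083]
eef_rot: [0.002, 0.707, 0.707, 0.0]
contact_force: [-0.2, -0.1, 7.1]
width: 0.0355
```

>>> jog_arm:
  rows: "0.7 0 0 -2 0;0.7 0 0 -4 0;0.7 0 0 -4 0;0.7 0 0 -4 0;0.7 0 0 -4 0;0.7 4 1 0 0;0.7 4 1 0 0;0.7 4 1 0 0;0.7 4 1 0 0;0.7 4 1 0 0;0.7 4 1 0 0;0.7 4 1 0 0"

```text
time: 9.15
eef_pos: [0.5219, 0.1147, 0.1707]
eef_rot: [0.001, 0.708, 0.707, 0.0]
contact_force: [0.9, 0.2, 0.7]
width: 0.0353
```

>>> jog_arm:
  rows: "0.7 4 1 0 0;0.7 4 1 0 0;0.7 4 1 0 0;0.7 0 0 4 0;0.7 0 0 4 0;0.7 0 0 2 0;0.7 0 0 0 0;-0.3 0 0 0 0;-0.3 0 0 0 0;-0.3 0 0 0 0;-0.3 0 0 -5 0;-0.3 0 0 -5 0"

```text
time: 10.35
eef_pos: [0.5508, 0.2329, 0.171]
eef_rot: [-0.0, 0.707, 0.707, -0.001]
contact_force: [1.3, 0.3, 0.4]
width: 0.0553
```

```bash
python3 - <<'E'
from m import *
s,p,M=st();print(s['time'],p,M.round(3),np.round(s['q'],2))
pc,d=snap('wrist','w4.png')
print(heel('side',.471,.07)[1:]);print(heel('side',.451,-.167)[0])
E
```

```text
10.35 [0.55084486 0.23293975 0.1709982 ] [[ 0.001  1.    -0.002]
 [ 1.    -0.001 -0.   ]
 [-0.    -0.002 -1.   ]] [ 0.36  0.4  -1.    1.61  0.34  1.32 -0.7 ]
(array([0.4542, 0.0472, 0.0082]), array([0.4897, 0.0848, 0.0327]), array([0.4705, 0.0655, 0.0284]), (array([0.47158441, 0.06896127]), np.float64(0.0009207703535180546)))Traceback (most recent call last):
  File "<stdin>", line 4, in <module>
  File "m.py", line 14, in heel
    return len(P),P.min(0).round(4),P.max(0).round(4),((T.min(0)+T.max(0))/2).round(4),circ(S,.0185,(x,y)) if len(S)>5 else None
                  ~~~~~^^^
    return umr_minimum(a, axis, None, out, keepdims, initial, where)
ValueError: zero-size array to reduction operation minimum which has no identity
```

View pics/w4.png

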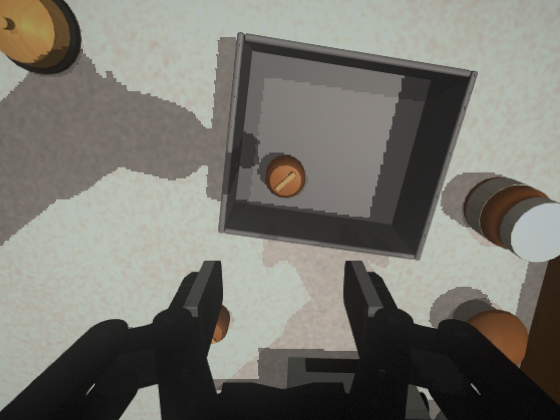

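Heel 5 is in the bin at (285,177). Next is heel 4.

>>> jog_arm:
  rows: "-0.3 -4.2 -2 0 0;-0.3 -4.2 -2 0 0;-0.3 -4.2 -2 0 0;-0.3 -4.3 -2 0 0;-0.3 0 0 4 0;-0.3 0 0 4 0;-0.3 0 0 4 0;-0.3 0 0 3.5 0;-0.3 0 0 2 0;-0.3 0 0 0 0;-0.3 0 0 0 0"

```text
time: 11.6
eef_pos: [0.4712, 0.0648, -0.0049]
eef_rot: [-0.0, 0.707, 0.707, -0.0]
contact_force: [1.1, -0.0, 0.5]
width: 0.0555
```

>>> jog_arm:
  rows: "0.7 0 0 0 0;0.7 0 0 0 0;0.7 0 0 0 0;0.7 0 0 0 0;0.7 0 0 -2 0;0.7 0 0 -4 0;0.7 0 0 -4 0;0.7 0 0 -4 0;0.7 0 0 -3 0;0.7 0 0 0 0"

```text
time: 12.6
eef_pos: [0.4747, 0.0648, 0.1697]
eef_rot: [0.004, 0.707, 0.707, 0.002]
contact_force: [0.1, 0.1, -0.3]
width: 0.0348
```

>>> jog_arm:
  rows: "0.7 3.4 3.1 0 0;0.7 3.4 3.1 0 0;0.7 3.4 3.1 0 0;0.7 3.4 3.1 0 0;0.7 3.4 3.1 0 0;0.7 0 0 4 0;0.7 0 0 4 0;0.7 0 0 2 0;0.7 0 0 0 0;-0.3 0 0 0 0;-0.3 0 0 0 0;-0.3 0 0 0 0"

```text
time: 13.8
eef_pos: [0.6276, 0.2348, 0.0669]
eef_rot: [0.001, 0.707, 0.707, 0.001]
contact_force: [0.5, 0.4, 1.0]
width: 0.0553
```

>>> jog_arm:
  rows: "-0.3 0 0 -5 0;-0.3 0 0 -5 0;-0.3 -4.4 -0.8 0 0;-0.3 -4.3 -0.8 0 0;-0.3 -4.3 -0.8 0 0;-0.3 -4.3 -0.8 0 0;-0.3 -4.3 -0.8 0 0;-0.3 -4.1 -0.5 0 0;-0.3 0 0 0 0;-0.3 0 0 0 0;-0.3 0 0 0 0"

```text
time: 14.9
eef_pos: [0.5816, -0.021, 0.1658]
eef_rot: [0.0, 0.707, 0.707, 0.001]
contact_force: [0.2, 0.7, -0.7]
width: 0.0555
```

```bash
python3 - <<'E'
from m import *
s,p,M=st();print(s['time'],p)
c=[(.582,-.022),(.6585,-.022),(.667,-.072)]
for x,y in c: print(heel('wrist',x,y,.092)[2:])
snap('wrist','w5.png')
E
```

```text
14.9 [ 0.58162159 -0.02097042  0.16583213]
(array([ 0.6012, -0.0008,  0.1295]), array([ 0.5832, -0.0192,  0.1228]), (array([ 0.58323369, -0.0196666 ]), np.float64(0.00014877462921411298)))
(array([ 0.677 , -0.0022,  0.1297]), array([ 0.6591, -0.0291,  0.1228]), (array([ 0.659021  , -0.02322616]), np.float64(0.0047471377150075066)))
(array([ 0.6866, -0.0387,  0.1295]), array([ 0.6683, -0.0631,  0.1227]), (array([ 0.66737493, -0.07248812]), np.float64(0.00028203752066235515)))
```

View pics/w5.png

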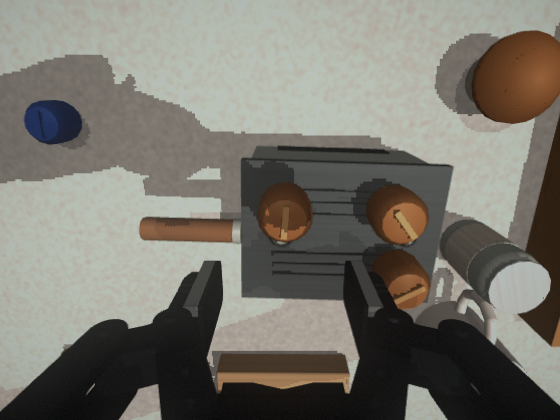

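Three heels are on the plate, at (285,212), (398,215) and (405,278), matching my estimates. I grip heel a.

>>> jog_arm:
  rows: "-0.3 0.1 0.2 4 0;-0.3 0 0 3.4 0;-0.3 0 0 0 0;-0.3 0 0 0 0;0.7 0 0 0 0;0.7 0 0 0 0;0.7 0 0 0 0;0.7 0 0 0 0;0.7 0 0 -2 0;0.7 0 0 -4 0;0.7 0 0 -2 0;0.7 0 0 0 0"

```text
time: 16.3
eef_pos: [0.5858, -0.0212, 0.1751]
eef_rot: [0.003, 0.707, 0.707, 0.002]
contact_force: [-1.1, -0.7, -0.9]
width: 0.0342
```

>>> jog_arm:
  rows: "0.7 4.5 -0.5 0 0;0.7 4.5 -0.5 0 0;0.7 4.5 -0.5 0 0;0.7 4.5 -0.5 0 0;0.7 4.5 -0.5 0 0;0.7 4.5 -0.5 0 0;0.7 4 0 0 0;0.7 0 0 4.5 0;0.7 0 0 4 0;0.7 0 0 0 0;-0.3 0 0 0 0;-0.3 0 0 0 0"

```text
time: 17.5
eef_pos: [0.5549, 0.2891, 0.0882]
eef_rot: [0.0, 0.708, 0.707, 0.002]
contact_force: [-0.2, -0.6, 0.5]
width: 0.0556
```

>>> jog_arm:
  rows: "-0.3 0 0 -4.5 0;-0.3 0 0 -4 0;-0.3 -4.5 1.5 0 0;-0.3 -4.5 1.5 0 0;-0.3 -4.5 1.5 0 0;-0.3 -4.5 1.5 0 0;-0.3 -4.5 1.5 0 0;-0.3 -4.5 1.5 0 0;-0.3 -4 1.4 0 0;-0.3 0 0 0 0;-0.3 0 0 4 0;-0.3 0 0 4.1 0"

```text
time: 18.7
eef_pos: [0.6601, -0.0221, 0.0932]
eef_rot: [0.003, 0.708, 0.706, 0.003]
contact_force: [0.1, 0.0, 0.2]
width: 0.0556
```

>>> jog_arm:
  rows: "-0.3 0 0 0 0;-0.3 0 0 0 0;0.7 0 0 0 0;0.7 0 0 0 0;0.7 0 0 0 0;0.7 0 0 0 0;0.7 0 0 -2 0;0.7 0 0 -4 0;0.7 0 0 -2 0;0.7 0 0 0 0"

```text
time: 19.7
eef_pos: [0.6602, -0.0206, 0.1758]
eef_rot: [0.003, 0.707, 0.707, 0.003]
contact_force: [0.1, -0.2, -0.6]
width: 0.034
```

Drop at (.63,.285), then go to heel c.

>>> jog_arm:
  rows: "0.7 4.5 -0.5 0 0;0.7 4.5 -0.5 0 0;0.7 4.5 -0.5 0 0;0.7 4.5 -0.5 0 0;0.7 4.5 -0.5 0 0;0.7 4.5 -0.5 0 0;0.7 3.5 0 0 0;0.7 0 0 4.5 0;0.7 0 0 4 0;0.7 0 0 0 0;-0.3 0 0 0 0;-0.3 0 0 0 0"

```text
time: 20.9
eef_pos: [0.629, 0.2842, 0.0878]
eef_rot: [0.0, 0.708, 0.707, 0.002]
contact_force: [-0.5, -0.0, 0.6]
width: 0.0554
```

>>> jog_arm:
  rows: "-0.3 0 0 -4.5 0;-0.3 0 0 -4 0;-0.3 -4.5 0.5 0 0;-0.3 -4.5 0.5 0 0;-0.3 -4.5 0.5 0 0;-0.3 -4.5 0.5 0 0;-0.3 -4.5 0.5 0 0;-0.3 -4.5 0.5 0 0;-0.3 -4.5 0.5 0 0;-0.3 -4.2 0.2 0 0;-0.3 0 0 0 0;-0.3 0 0 0 0"

```text
time: 22.1
eef_pos: [0.6653, -0.0755, 0.1723]
eef_rot: [0.001, 0.709, 0.705, 0.001]
contact_force: [-0.3, 1.6, 0.0]
width: 0.0556
```

```bash
python3 - <<'E'
from m import *
s,p,M=st();print(s['time'],p,np.round(s['q'],2))
print(heel('wrist',.667,-.072,.092)[2:])
E
```

```text
22.1 [ 0.66527641 -0.07552659  0.17231877] [ 0.76  0.57 -0.99  1.43  0.48  1.4  -0.24]
(array([ 0.6851, -0.0508,  0.1294]), array([ 0.6672, -0.0693,  0.1227]), (array([ 0.66726627, -0.06987491]), np.float64(0.00015187493167092867)))
```

>>> jog_arm:
  rows: "-0.3 0.2 0.1 4 0;-0.3 0 0 4.1 0;-0.3 0 0 0 0;-0.3 0 0 0 0;0.7 0 0 0 0;0.7 0 0 0 0;0.7 0 0 0 0;0.7 0 0 0 0;0.7 0 0 -2 0;0.7 0 0 -4 0;0.7 0 0 -2 0;0.7 0 0 0 0"

```text
time: 23.35
eef_pos: [0.6679, -0.071, 0.1742]
eef_rot: [0.003, 0.707, 0.707, 0.003]
contact_force: [0.4, 0.8, -0.7]
width: 0.034
```

>>> jog_arm:
  rows: "0.7 4.5 -0.9 0 0;0.7 4.5 -0.9 0 0;0.7 4.5 -0.9 0 0;0.7 4.5 -0.9 0 0;0.7 4.5 -0.9 0 0;0.7 4.5 -0.9 0 0;0.7 4.5 -0.9 0 0;0.7 2.5 -0.9 0 0;0.7 0 0 4.5 0;0.7 0 0 2 0;0.7 0 0 0 0;0.7 0 0 0 0"

```text
time: 24.55
eef_pos: [0.5936, 0.2683, 0.1041]
eef_rot: [-0.0, 0.708, 0.707, -0.0]
contact_force: [0.6, 0.7, 0.3]
width: 0.034
```

>>> jog_arm:
  rows: "-0.3 0 0 0 0;-0.3 0 0 0 0;-0.3 0 0 0 0;-0.3 0 0 -4.5 0;-0.3 0 0 -2 0;-0.3 -3 -1 0 0;-0.3 -3 -1 0 0;-0.3 -3 -1 0 0;-0.3 0 0 0 0;-0.3 0 0 0 0;-0.3 0 0 0 0"

```text
time: 25.65
eef_pos: [0.5636, 0.1798, 0.1695]
eef_rot: [-0.0, 0.707, 0.707, 0.001]
contact_force: [0.4, 0.5, 1.1]
width: 0.0556
```

```bash
python3 - <<'E'
from m import *
s,p,M=st();print(s['time'],p,np.round(s['q'],2))
a=snap('wrist')[0];b=snap('side')[0]
cv2.imwrite('pics/w6.png',np.hstack([cv2.resize(a,(400,300)),cv2.resize(b[120:390,180:440],(312,300))]))
E
```

```text
25.65 [0.56357455 0.17981599 0.16948182] [ 0.52  0.42 -1.1   1.63  0.39  1.33 -0.64]
```

View pics/w6.png

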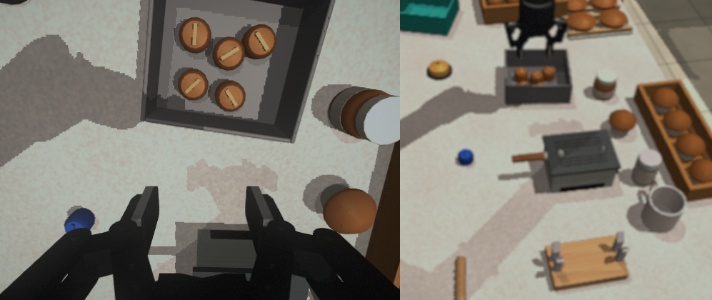

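All five heels lie in the bin. The bystanders have not moved. Next I measure the plate from above.

>>> jog_arm:
  rows: "-0.3 -4 0.2 -3 0;-0.3 -4 0.2 -3 0;-0.3 -4 0.2 0 0;-0.3 -4 0 0 0;-0.3 -4 0 0 0;-0.3 -4 0 0 0;-0.3 0 0 0 0;-0.3 0 0 0 0;-0.3 0 0 0 0;-0.3 0 0 0 0"

```text
time: 26.75
eef_pos: [0.5694, -0.059, 0.2291]
eef_rot: [-0.0, 0.706, 0.708, 0.0]
contact_force: [0.8, 0.2, 0.5]
width: 0.0553
```

```bash
python3 - <<'E'
from m import *
s,p,M=st();print(s['time'],p,np.round(s['q'],2))
pc,d=snap('wrist','w7.png');W=cloud('wrist',d)
for t in('thick_pin','thin_pin','handle','plate'):
    for o in cams.mark_of('wrist',t)[:2]:
        u,v=np.array(o['pixel']);print(t,round(o['p'],2),u,v,ray('wrist',(u,v),.096 if 'pin' in t else .085).round(4),W[int(v),int(u)].round(4))
z=W[...,2];x=W[...,0];y=W[...,1]
m=(z>.079)&(z<.099)&(x>.4)&(x<.75)&(y>-.15)&(y<.06)
H=W[m&(x<.54)];print('handle',H.min(0).round(4),H.max(0).round(4),np.polyfit(H[:,0],H[:,1],1).round(4))
# midline fit of plate by edges per x column
P=W[m&(x>.553)];q=cv2.minAreaRect((P[:,:2]*1000).astype(np.float32));print(np.round(q[0],1),np.round(q[1],1),q[2])
# pins
Q=W[(z>.0945)&(z<.105)&(x>.55)&(x<.72)&(abs(y+.045)<.03)];
for a,b in((.55,.6),(.64,.72)):
    S=Q[(Q[:,0]>a)&(Q[:,0]<b)];print(len(S),S.mean(0) if len(S) else 0)
E
```

```text
26.75 [ 0.5694099  -0.05903811  0.22906467] [ 0.98  0.32 -1.11  1.59  0.29  1.41 -0.16]
thick_pin 0.65 293.0 161.8 [ 0.5791 -0.0395  0.096 ] [ 0.5792 -0.0385  0.0955]
thick_pin 0.44 452.1 185.3 [ 0.7209 -0.0607  0.096 ] [ 0.7487 -0.075   0.0412]
thin_pin 0.88 401.6 175.8 [ 0.675  -0.0525  0.096 ] [ 0.6783 -0.0534  0.0854]
thin_pin 0.16 345.6 164.9 [ 0.6251 -0.0427  0.096 ] [ 0.6258 -0.0423  0.0897]
handle 0.7 205.5 161.5 [ 0.5005 -0.0422  0.085 ] [ 0.502  -0.039   0.0934]
plate 0.74 345.3 166.7 [ 0.6269 -0.0474  0.085 ] [ 0.6258 -0.044   0.0904]
plate 0.26 452.8 185.9 [ 0.727  -0.0656  0.085 ] [ 0.7487 -0.075   0.0412]
handle [ 0.476  -0.0508  0.0844] [ 0.54   -0.0314  0.0958] [-0.0317 -0.0237]
[651.7 -46.6] [113.2 200.1] 88.15594482421875
128 [ 0.57951217 -0.04375103  0.09603975]
29 [ 0.67484742 -0.04665016  0.0956357 ]
```

View pics/w7.png

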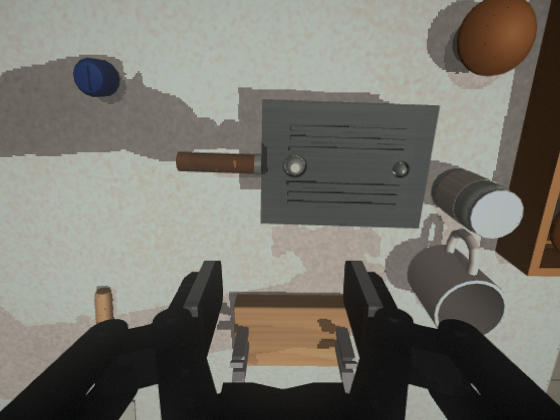

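Pins at (294,165) and (401,169). Base centre ≈ (.6245,-.0452), yaw ≈ -1.8°. I shift over the handle and turn so the jaws open across it.

>>> jog_arm:
  rows: "-0.3 0.9 -3.3 0 -8;-0.3 0 0 0 -8;-0.3 0 0 0 -8;-0.3 0 0 0 -8;-0.3 0 0 0 -8;-0.3 0 0 0 -8;-0.3 0 0 0 -8;-0.3 0 0 0 -8;-0.3 0 0 0 -8;-0.3 0 0 0 -8;-0.3 0 0 0 -8.2;-0.3 0 0 0 0"

```text
time: 28.2
eef_pos: [0.5362, -0.0523, 0.2288]
eef_rot: [-0.0, 0.016, 1.0, -0.0]
contact_force: [0.1, 0.4, -0.6]
width: 0.0554
```

```bash
cat > g.py <<'E'
from h import *
import sys
s,p,M=st();print(s['time'],p.round(4),M.round(3).tolist(),np.round(s['q'],2),round(s['width'],4),np.round(s['contact_force'],1),np.round(s['torque'],2))
if len(sys.argv)>3: print('cm tool',(M.T@(np.array(list(map(float,sys.argv[1:4])))-p)*100).round(2))
E
python3 g.py .5025 -.0414 .15
```

```text
28.2 [ 0.5362 -0.0523  0.2288] [[-1.0, 0.032, -0.0], [0.032, 1.0, -0.0], [0.0, -0.0, -1.0]] [ 1.2   0.31 -1.35  1.67  0.31  1.41  1.35] 0.0554 [ 0.1  0.4 -0.6] [-0.   -0.02  0.04]
cm tool [3.41 0.99 7.88]
```

>>> jog_arm:
  rows: "-0.3 1.7 0.5 3 0;-0.3 1.7 0.5 3 0;-0.3 0 0 2 0;-0.3 0 0 0 0"

```text
time: 28.6
eef_pos: [0.5002, -0.0416, 0.1466]
eef_rot: [-0.002, 0.018, 1.0, -0.0]
contact_force: [-0.5, -1.0, -0.0]
width: 0.0553
```

```bash
python3 g.py .5025 -.0414 .045
```

```text
28.6 [ 0.5002 -0.0416  0.1466] [[-0.999, 0.035, -0.004], [0.035, 0.999, -0.001], [0.004, -0.001, -1.0]] [ 1.23  0.26 -1.33  1.86  0.27  1.23  1.35] 0.0553 [-0.5 -1.  -0. ] [-0.07 -0.03 -0.02]
cm tool [-0.27  0.04 10.16]
```

>>> jog_arm:
  rows: "-0.3 -0.1 0 4 0;-0.3 0 0 4 0;-0.3 0 0 2.2 0;-0.3 0 0 0 0;-0.3 0 0 0 0;0.9 0 0 0 0;0.9 0 0 0 0;0.9 0 0 0 0;0.9 0 0 0 0;0.9 0 0 0 0;0.9 0 0 0 0"
  newtons: 100

```text
time: 29.7
eef_pos: [0.5047, -0.0416, 0.048]
eef_rot: [0.001, 0.016, 1.0, -0.0]
contact_force: [-1.0, 0.3, 5.8]
width: 0.0149
```

```bash
python3 g.py .5025 -.0414 .045; python3 - <<'E'
from m import *
b=snap('side')[0]
cv2.imwrite('pics/d8.png',cv2.resize(b[180:330,210:410],(800,600),interpolation=cv2.INTER_CUBIC))
E
```

```text
29.7 [ 0.5047 -0.0416  0.048 ] [[-0.999, 0.032, 0.002], [0.032, 0.999, -0.001], [-0.002, -0.001, -1.0]] [ 1.07  0.4  -1.19  1.96  0.43  1.07  1.23] 0.0149 [-1.   0.3  5.8] [0.02 0.12 0.04]
cm tool [0.22 0.01 0.3 ]
```

View pics/d8.png

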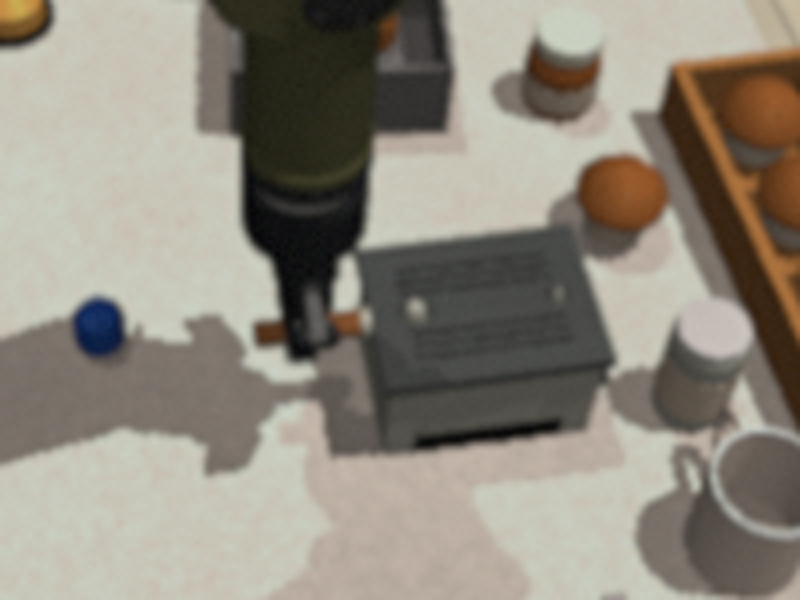

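>>> jog_arm:
  rows: "1 0 0 0 0;1 0 0 0 0;1 0 0 -0.5 0;1 0 0 -1 0;1 0 0 -1 0;1 0 0 -1 0;1 0 0 -1 0;1 0 0 0 0;1 0 0 0 0;1 0 0 0 0"
  newtons: 120

```text
time: 30.75
eef_pos: [0.5031, -0.0416, 0.0914]
eef_rot: [-0.0, 0.016, 1.0, -0.0]
contact_force: [-0.1, 0.3, -3.0]
width: 0.0144
```

```bash
cat > pl.py <<'E'
from m import *
# pitch of plate from side/scene cloud: dark points above .1 not gripper
def plate(cam,xmin,xmax,ymin,ymax,zmin,zmax,col=True):
    p,d=snap(cam);W=cloud(cam,d);m=np.isfinite(W[...,0])
    m&=(W[...,0]>xmin)&(W[...,0]<xmax)&(W[...,1]>ymin)&(W[...,1]<ymax)&(W[...,2]>zmin)&(W[...,2]<zmax)
    Q=W[m];c=np.median(Q,0);
    for _ in range(5):
        U,S,V=np.linalg.svd(Q-c,full_matrices=False);r_=(Q-c)@V[2];k=np.abs(r_)<.006;Q=Q[k];c=Q.mean(0)
    n=V[2]*np.sign(V[2][2] or 1)
    return len(Q),c.round(4),n.round(3),Q.min(0).round(4),Q.max(0).round(4)
E
python3 g.py; python3 -c "
from pl import *
print(plate('side',.55,.75,-.13,.05,.095,.2))
print(plate('scene',.57,.75,-.13,.05,.095,.2))"
```

```text
30.75 [ 0.5031 -0.0416  0.0914] [[-0.999, 0.032, -0.001], [0.032, 0.999, -0.0], [0.001, -0.0, -1.0]] [ 1.14  0.34 -1.25  1.92  0.36  1.14  1.29] 0.0144 [-0.1  0.3 -3. ] [0.06 0.37 0.02]
(2048, array([ 0.6235, -0.0483,  0.1256]), array([0.028, 0.009, 1.   ]), array([ 0.55  , -0.103 ,  0.1184]), array([0.6998, 0.0131, 0.1322]))
(1054, array([ 0.6387, -0.0493,  0.1271]), array([ 0.04 , -0.004,  0.999]), array([ 0.5702, -0.1061,  0.1189]), array([0.7018, 0.0089, 0.1355]))
```

Plate lifted almost level (0.03 rad nose-down), carrying about 3 N. I carry it to the lane between base and bin to pitch it down against the counter.

>>> jog_arm:
  rows: "1 0 0 -1 0;1 0 0 -1.5 0;1 0 0 -1.5 0;1 0.5 1.6 0 0;1 0.5 2 0 0;1 0.5 2 0 0;1 0.5 2 0 0;1 0.5 2 0 0;1 0.5 2 0 0;1 0.5 1.6 0 0;1 0 0 0 0;1 0 0 0 0"

```text
time: 32.05
eef_pos: [0.4726, 0.092, 0.1317]
eef_rot: [-0.0, 0.015, 1.0, -0.001]
contact_force: [0.1, -1.0, -3.9]
width: 0.0144
```

>>> jog_arm:
  rows: "1 0 0 1 0;1 0 0 1.5 0;1 0 0 1.5 0;1 0 0 1.5 0;1 0 0 1.5 0;1 0 0 1.5 0;1 0 0 1.5 0;1 0 0 1 0;1 0 0 0.7 0;1 0 0 0 0;1 0 0 0 0"

```text
time: 33.15
eef_pos: [0.4733, 0.0919, 0.0151]
eef_rot: [0.0, 0.016, 1.0, 0.0]
contact_force: [0.6, -0.1, -3.5]
width: 0.0145
```

```bash
python3 g.py; python3 -c "
from pl import *
print(plate('side',.52,.75,.02,.16,.015,.2))
print(plate('scene',.55,.75,.02,.16,.015,.2))"
```

```text
33.15 [0.4733 0.0919 0.0151] [[-0.999, 0.032, 0.001], [0.032, 0.999, 0.0], [-0.001, 0.0, -1.0]] [ 0.78  0.38 -1.15  2.04  0.42  0.98  0.96] 0.0145 [ 0.6 -0.1 -3.5] [ 0.05  0.35 -0.01]
(1616, array([0.5997, 0.0837, 0.0489]), array([ 0.029, -0.005,  1.   ]), array([0.5201, 0.0294, 0.039 ]), array([0.7498, 0.1475, 0.056 ]))
(836, array([0.6145, 0.0831, 0.0515]), array([0.034, 0.001, 0.999]), array([0.5502, 0.0248, 0.042 ]), array([0.7483, 0.1432, 0.0591]))
```

>>> jog_arm:
  rows: "1 0 0 1 0;1 0 0 0.7 0;1 0 0 0 0;1 0 0 0 0"

```text
time: 33.65
eef_pos: [0.4725, 0.0917, -0.0025]
eef_rot: [-0.0, 0.016, 1.0, 0.0]
contact_force: [-0.4, 0.2, -3.4]
width: 0.0146
```

>>> jog_arm:
  rows: "1 0 0 0 0;1 0 0 0 0;1 0 0 0 0;1 0 0 0 0;1 0 0 0 0"
  newtons: 25

```text
time: 34.15
eef_pos: [0.4729, 0.0916, -0.0021]
eef_rot: [0.0, 0.016, 1.0, -0.0]
contact_force: [-0.5, -0.1, -2.6]
width: 0.0146
```

```bash
python3 g.py; python3 -c "
from pl import *
print(plate('side',.52,.73,.02,.16,.008,.2))
print(plate('scene',.55,.73,.02,.16,.008,.2))"
```

```text
34.15 [ 0.4729  0.0916 -0.0021] [[-0.999, 0.032, 0.0], [0.032, 0.999, -0.0], [-0.0, -0.0, -1.0]] [ 0.75  0.41 -1.12  2.05  0.46  0.95  0.93] 0.0146 [-0.5 -0.1 -2.6] [-0.01  0.36 -0.  ]
(1378, array([0.591 , 0.0889, 0.0319]), array([0.031, 0.002, 1.   ]), array([0.5201, 0.03  , 0.0246]), array([0.6691, 0.146 , 0.039 ]))
(793, array([0.6121, 0.0835, 0.0338]), array([0.043, 0.007, 0.999]), array([0.55  , 0.0264, 0.0258]), array([0.6711, 0.1423, 0.0419]))
```

Friction in the grip holds the plate level even at 25 N. With the nose only about 2 cm above the counter, I ease the jaws by position to let it pivot.

>>> jog_arm:
  rows: "0.66 0 0 0 0;0.66 0 0 0 0;0.66 0 0 0 0;0.65 0 0 0 0;0.65 0 0 0 0;0.65 0 0 0 0"
  newtons: 20

```text
time: 34.85
eef_pos: [0.4729, 0.0916, -0.0022]
eef_rot: [0.0, 0.016, 1.0, -0.0]
contact_force: [1.0, -0.3, -2.8]
width: 0.0152
```

```bash
python3 g.py; python3 -c "
from pl import *
print(plate('side',.52,.73,.02,.16,.008,.2)[1:3])"
```

```text
34.85 [ 0.4729  0.0916 -0.0022] [[-0.999, 0.032, 0.0], [0.032, 0.999, -0.0], [-0.0, -0.0, -1.0]] [ 0.75  0.41 -1.12  2.05  0.46  0.95  0.93] 0.0152 [ 1.  -0.3 -2.8] [-0.06  0.29  0.02]
(array([0.5909, 0.0893, 0.0315]), array([0.034, 0.001, 0.999]))
```

>>> jog_arm:
  rows: "0.64 0 0 0 0;0.64 0 0 0 0;0.64 0 0 0 0;0.63 0 0 0 0;0.63 0 0 0 0;0.63 0 0 0 0"

```text
time: 35.5
eef_pos: [0.4729, 0.0916, -0.0021]
eef_rot: [0.0, 0.016, 1.0, -0.0]
contact_force: [0.4, -0.7, -2.6]
width: 0.0161
```

```bash
python3 g.py; python3 -c "
from pl import *
print(plate('side',.52,.73,.02,.16,.008,.2)[1:3])"
```

```text
35.5 [ 0.4729  0.0916 -0.0021] [[-0.999, 0.032, 0.0], [0.032, 0.999, -0.0], [-0.0, -0.0, -1.0]] [ 0.75  0.41 -1.12  2.05  0.46  0.95  0.93] 0.0161 [ 0.4 -0.7 -2.6] [-0.01  0.37 -0.05]
(array([0.5905, 0.0893, 0.0309]), array([0.038, 0.001, 0.999]))
```

>>> jog_arm:
  rows: "0.62 0 0 0 0;0.62 0 0 0 0;0.62 0 0 0 0;0.61 0 0 0 0;0.61 0 0 0 0;0.61 0 0 0 0"

```text
time: 36.15
eef_pos: [0.4731, 0.0917, -0.002]
eef_rot: [0.0, 0.016, 1.0, -0.0]
contact_force: [-0.6, -0.3, -1.8]
width: 0.0164
```

```bash
python3 g.py; python3 -c "
from pl import *
print(plate('side',.52,.73,.02,.16,.008,.2)[1:3])"
```

```text
36.15 [ 0.4731  0.0917 -0.002 ] [[-0.999, 0.032, 0.001], [0.032, 0.999, -0.0], [-0.001, -0.0, -1.0]] [ 0.75  0.41 -1.12  2.05  0.46  0.95  0.93] 0.0164 [-0.6 -0.3 -1.8] [0.   0.12 0.01]
(array([0.5768, 0.0914, 0.0191]), array([0.139, 0.001, 0.99 ]))
```

>>> jog_arm:
  rows: "0.6 0 0 0 0;0.6 0 0 0 0;0.6 0 0 0 0;0.59 0 0 0 0;0.59 0 0 0 0;0.59 0 0 0 0"

```text
time: 36.8
eef_pos: [0.4731, 0.0916, -0.0021]
eef_rot: [0.0, 0.016, 1.0, 0.0]
contact_force: [0.8, -0.5, -1.3]
width: 0.0175
```

```bash
python3 g.py; python3 -c "
from pl import *
print(plate('side',.52,.73,.02,.16,.008,.2)[1:3])"
```

```text
36.8 [ 0.4731  0.0916 -0.0021] [[-0.999, 0.032, 0.0], [0.032, 0.999, 0.0], [-0.0, 0.0, -1.0]] [ 0.75  0.41 -1.12  2.05  0.46  0.95  0.93] 0.0175 [ 0.8 -0.5 -1.3] [-0.05 -0.16  0.07]
(array([0.5769, 0.0918, 0.0191]), array([0.14, 0.  , 0.99]))
```

>>> jog_arm:
  rows: "0.61 0 0 0 0;0.61 0 0 -0.7 0;0.61 -0.1 0 -0.7 0;0.61 -0.2 0 -0.9 0;0.61 -0.2 0 -0.9 0;0.61 -0.3 0 -0.9 0;0.61 -0.3 0 -0.9 0;0.61 -0.4 0 -0.9 0;0.61 -0.4 0 -0.9 0;0.61 0 0 0 0;0.61 0 0 0 0"

```text
time: 37.95
eef_pos: [0.4922, 0.0911, 0.066]
eef_rot: [0.0, 0.016, 1.0, 0.0]
contact_force: [-0.7, 0.3, -3.0]
width: 0.0175
```

```bash
python3 g.py; python3 -c "
from pl import *
print(plate('side',.51,.73,.02,.16,.008,.09))
print(plate('scene',.54,.73,.02,.16,.008,.09))"
```

```text
37.95 [0.4922 0.0911 0.066 ] [[-0.999, 0.032, 0.001], [0.032, 0.999, 0.0], [-0.001, 0.0, -1.0]] [ 0.82  0.34 -1.19  1.95  0.36  1.08  1.01] 0.0175 [-0.7  0.3 -3. ] [ 0.04 -0.1  -0.02]
(1103, array([0.5823, 0.0867, 0.0496]), array([ 0.495, -0.015,  0.869]), array([0.5113, 0.0284, 0.0081]), array([0.6575, 0.1469, 0.089 ]))
(943, array([0.5986, 0.0844, 0.0428]), array([ 0.5  , -0.008,  0.866]), array([0.5403, 0.0275, 0.0083]), array([0.6636, 0.1429, 0.0805]))
```

>>> jog_arm:
  rows: "0.61 -0.6 0 -0.9 0;0.61 -0.6 0 -0.9 0;0.61 -0.7 0 -0.9 0;0.61 -0.8 0 -0.8 0;0.61 -0.8 0 -0.8 0;0.61 -0.9 0 -0.8 0;0.61 -0.9 0 -0.7 0;0.61 -1 0 -0.7 0;0.61 -1 0 -0.6 0;0.61 -1 0 -0.5 0;0.61 0 0 0 0;0.61 0 0 0 0"

```text
time: 39.25
eef_pos: [0.5746, 0.0886, 0.1416]
eef_rot: [-0.001, 0.016, 1.0, 0.0]
contact_force: [0.2, -0.5, -3.2]
width: 0.0171
```

```bash
python3 g.py; python3 -c "
from pl import *
print(plate('side',.56,.73,.02,.16,.008,.12))
print(plate('scene',.56,.73,.02,.16,.008,.12))"
```

```text
39.25 [0.5746 0.0886 0.1416] [[-0.999, 0.032, -0.001], [0.032, 0.999, 0.0], [0.001, 0.0, -1.0]] [ 0.71  0.44 -1.13  1.69  0.42  1.28  1.03] 0.0171 [ 0.2 -0.5 -3.2] [ 0.01  0.23 -0.02]
(533, array([0.6529, 0.0779, 0.076 ]), array([ 0.785, -0.041,  0.618]), array([0.6102, 0.0274, 0.0207]), array([0.6961, 0.1425, 0.12  ]))
(910, array([0.6565, 0.0816, 0.0735]), array([ 0.785, -0.022,  0.62 ]), array([0.6131, 0.0252, 0.0088]), array([0.7111, 0.1406, 0.1199]))
```

>>> jog_arm:
  rows: "0.605 0 0 0 0;0.605 0 0 0 0;0.6 0 0 0 0;0.6 0 0 0 0;0.6 0 0 0 0;0.595 0 0 0 0;0.595 0 0 0 0;0.595 0 0 0 0"

```text
time: 40.15
eef_pos: [0.5748, 0.0884, 0.1418]
eef_rot: [-0.0, 0.016, 1.0, -0.0]
contact_force: [-0.6, 1.2, -3.2]
width: 0.0172
```

```bash
python3 g.py; python3 -c "
from pl import *
print(plate('scene',.53,.73,.02,.16,.008,.12))"
```

```text
40.15 [0.5748 0.0884 0.1418] [[-0.999, 0.032, -0.0], [0.032, 0.999, -0.0], [0.0, -0.0, -1.0]] [ 0.71  0.44 -1.14  1.69  0.42  1.28  1.03] 0.0172 [-0.6  1.2 -3.2] [ 0.03  0.18 -0.  ]
(910, array([0.6393, 0.0815, 0.0664]), array([ 0.863, -0.035,  0.504]), array([0.6002, 0.0249, 0.0081]), array([0.6788, 0.1405, 0.12  ]))
```

>>> jog_arm:
  rows: "0.59 0 0 0 0;0.59 0 0 0 0;0.59 -0.5 0 -0.3 0;0.59 -0.7 0 -0.4 0;0.59 -0.8 0 -0.4 0;0.59 -0.9 0 -0.3 0;0.59 -0.9 0 -0.3 0;0.59 -1 0 -0.2 0;0.59 -1 0 -0.1 0;0.59 0 0 0 0;0.59 0 0 0 0"

```text
time: 41.3
eef_pos: [0.6326, 0.0868, 0.1615]
eef_rot: [-0.001, 0.016, 1.0, 0.0]
contact_force: [0.3, 0.9, -2.9]
width: 0.0178
```

```bash
python3 g.py; python3 -c "
from pl import *
print(plate('scene',.55,.75,.02,.16,.01,.12))"
```

```text
41.3 [0.6326 0.0868 0.1615] [[-0.999, 0.032, -0.001], [0.032, 0.999, 0.0], [0.001, 0.0, -1.0]] [ 0.6   0.54 -1.08  1.52  0.48  1.37  1.03] 0.0178 [ 0.3  0.9 -2.9] [-0.02  0.12  0.04]
(675, array([0.6747, 0.0817, 0.0689]), array([ 0.936, -0.018,  0.352]), array([0.6507, 0.0244, 0.0136]), array([0.6992, 0.1402, 0.1199]))
```

>>> jog_arm:
  rows: "0.62 0 0 0 0;0.62 0 0 -1 0;0.62 1 0 -1 0;0.62 2 0 0 0;0.62 2 0 0 0;0.62 2 0 0 0;0.62 2 0 0 0;0.62 1 0 0 0;0.62 0 0 1 0;0.62 0 0 1 0;0.6 0 0 0.8 0;0.6 0 0 0 0"

```text
time: 42.55
eef_pos: [0.5322, 0.0894, 0.1521]
eef_rot: [-0.002, 0.016, 1.0, 0.0]
contact_force: [0.5, 0.5, -2.9]
width: 0.0177
```

>>> jog_arm:
  rows: "0.6 0 0 0.3 0;0.6 -0.6 0 0.1 0;0.6 -0.6 0 0 0;0.6 -0.6 0 -0.1 0;0.6 -0.6 0 0 0;0.6 -0.6 0 0 0;0.6 -0.6 0 0 0;0.6 0 0 0 0"

```text
time: 43.35
eef_pos: [0.5722, 0.0892, 0.1549]
eef_rot: [0.003, 0.016, 1.0, 0.0]
contact_force: [-4.0, -1.7, 15.9]
width: 0.0172
```

```bash
python3 g.py; python3 -c "
from pl import *
print(plate('scene',.48,.75,.02,.16,.01,.12))"
```

```text
43.35 [0.5722 0.0892 0.1549] [[-0.999, 0.033, 0.006], [0.033, 0.999, 0.001], [-0.006, 0.001, -1.0]] [ 0.73  0.42 -1.15  1.68  0.4   1.29  1.04] 0.0172 [-4.  -1.7 15.9] [-0.51  0.79 -0.01]
(147, array([0.5868, 0.0855, 0.0644]), array([0.949, 0.017, 0.315]), array([0.5745, 0.028 , 0.0364]), array([0.5972, 0.1416, 0.0929]))
```

The counter is too slippery to swing the plate past vertical. I'll push its face against the front rim of the fixed base instead.

>>> jog_arm:
  rows: "0.61 0 0 -1 0;0.62 0 0 -1.5 0;0.62 0 0 -2 0;0.62 2 0 0 0;0.62 2.5 0 0 0;0.62 2.5 0 0 0;0.62 2.5 0 0 0;0.62 2 0 0 0;0.62 0 -2 0 0;0.62 0 -3 0 0;0.62 0 -3 0 0;0.62 0 -3 0 0"

```text
time: 44.6
eef_pos: [0.4504, -0.0184, 0.1965]
eef_rot: [0.0, 0.015, 1.0, -0.001]
contact_force: [0.7, -0.3, -2.6]
width: 0.0174
```

>>> jog_arm:
  rows: "0.62 0 -2 0 0;0.62 0 -0.4 0 0;0.62 0 0 0 0;0.62 0 0 0 0"

```text
time: 45.0
eef_pos: [0.4498, -0.04, 0.196]
eef_rot: [0.0, 0.015, 1.0, 0.0]
contact_force: [-0.9, 0.2, -3.1]
width: 0.0176
```

```bash
python3 g.py; python3 - <<'E'
from pl import *
print(plate('scene',.43,.545,-.12,.03,.04,.19))
cv2.imwrite('pics/d9.png',cv2.resize(snap('side')[0][150:350,200:420],(770,600)))
E
```

```text
45.0 [ 0.4498 -0.04    0.196 ] [[-1.0, 0.03, 0.0], [0.03, 1.0, 0.0], [-0.0, 0.0, -1.0]] [ 1.2  -0.13 -1.07  1.91 -0.12  1.3   1.7 ] 0.0176 [-0.9  0.2 -3.1] [0.05 0.04 0.07]
(932, array([ 0.4611, -0.044 ,  0.1184]), array([ 0.991, -0.033,  0.129]), array([ 0.4463, -0.1004,  0.0406]), array([0.4758, 0.0146, 0.19  ]))
```

View pics/d9.png

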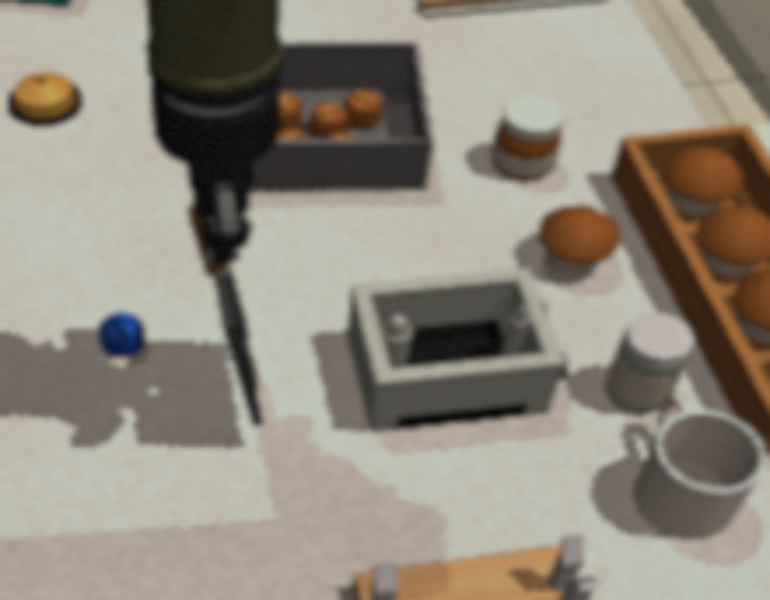

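Side view: the plate hangs from (215,270) to (258,420), about 82° nose-down, clear of the base. I push it against the rim past vertical.

>>> jog_arm:
  rows: "0.62 -2 0 0 0;0.62 -2 0 0 0;0.62 -2 0 0 0;0.61 -1.5 0 0 0;0.61 -1 0 0 0;0.61 -1 0 0 0;0.61 -1 0 0 0;0.61 -1 0 0 0;0.61 -1 0 0 0;0.61 -1 0 0 0;0.61 -1 0 0 0;0.61 -1 0 0 0"

```text
time: 46.3
eef_pos: [0.6053, -0.047, 0.1958]
eef_rot: [0.0, 0.016, 1.0, -0.0]
contact_force: [-0.7, -0.7, -3.4]
width: 0.0172
```

>>> jog_arm:
  rows: "0.61 -0.8 0 0 0;0.61 0 0 0 0;0.8 0 0 0 0;0.8 0 0 0 0;0.8 0 0 0 0"
  newtons: 60

```text
time: 46.8
eef_pos: [0.6124, -0.0468, 0.1962]
eef_rot: [0.0, 0.016, 1.0, -0.0]
contact_force: [-1.3, -0.1, -3.0]
width: 0.0166
```

```bash
python3 g.py; python3 - <<'E'
from pl import *
print(plate('scene',.45,.65,-.12,.03,.1,.2))
print(plate('side',.45,.65,-.12,.03,.1,.2))
E
```

```text
46.8 [ 0.6124 -0.0468  0.1962] [[-0.999, 0.032, 0.0], [0.032, 0.999, -0.0], [-0.0, -0.0, -1.0]] [ 0.85  0.44 -1.07  1.54  0.39  1.39  1.29] 0.0166 [-1.3 -0.1 -3. ] [ 0.11  0.35 -0.02]
(333, array([ 0.5754, -0.0537,  0.1505]), array([-0.953,  0.036,  0.301]), array([ 0.5557, -0.1058,  0.1001]), array([0.5933, 0.0085, 0.1988]))
(891, array([ 0.5688, -0.0515,  0.1515]), array([-0.941,  0.02 ,  0.339]), array([ 0.5494, -0.104 ,  0.1001]), array([0.5905, 0.0108, 0.1989]))
```

The plate leans about 19° past vertical, so I raise it and make the half turn.

>>> jog_arm:
  rows: "0.9 0 0 -2 0;0.9 0 0 -3 0;0.9 0 0 -3 0;0.9 0 0 -3 0;0.9 0 1 0 0;0.9 0 2 0 0;0.9 0 2.5 0 0;0.9 0 2.5 0 0;0.9 0 2.5 0 0;0.9 0 2 0 0;0.9 0 1 0 0;0.9 0 0 0 0"
  newtons: 100

```text
time: 48.1
eef_pos: [0.6163, 0.0902, 0.3052]
eef_rot: [-0.0, 0.014, 1.0, 0.0]
contact_force: [-0.3, -0.4, -2.8]
width: 0.0151
```

>>> jog_arm:
  rows: "0.9 0 0 0 4;0.9 0 0 0 7;0.9 0 0 0 8;0.9 0 0 0 8;0.9 0 0 0 8;0.9 0 0 0 8;0.9 0 0 0 8;0.9 0 0 0 8;0.9 0 0 0 8;0.9 0 0 0 8;0.9 0 0 0 8;0.9 0 0 0 8"

```text
time: 49.3
eef_pos: [0.617, 0.0857, 0.3052]
eef_rot: [0.0, 0.727, 0.686, -0.001]
contact_force: [0.1, -0.0, -3.7]
width: 0.015
```

>>> jog_arm:
  rows: "0.9 0 0 0 8;0.9 0 0 0 8;0.9 0 0 0 8;0.9 0 0 0 8;0.9 0 0 0 8;0.9 0 0 0 8;0.9 0 0 0 8;0.9 0 0 0 8;0.9 0 0 0 8;0.9 0 0 0 8;0.9 0 0 0 7;0.9 0 0 0 2"

```text
time: 50.5
eef_pos: [0.6168, 0.0858, 0.3051]
eef_rot: [0.001, 1.0, -0.019, -0.001]
contact_force: [-0.5, -0.6, -2.6]
width: 0.0154
```

```bash
python3 g.py .60 .09 .2; python3 - <<'E'
from pl import *
print(plate('scene',.6,.8,.0,.18,.12,.25))
E
```

```text
50.5 [0.6168 0.0858 0.3051] [[0.999, -0.038, -0.001], [-0.038, -0.999, -0.001], [-0.001, 0.001, -1.0]] [ 0.28  0.29 -0.59  1.35  0.16  1.55 -1.9 ] 0.0154 [-0.5 -0.6 -2.6] [0.04 0.13 0.  ]
cm tool [-1.68 -0.36 10.51]
(767, array([0.6748, 0.0789, 0.2056]), array([ 0.952, -0.041,  0.303]), array([0.6549, 0.0221, 0.1539]), array([0.6926, 0.1383, 0.25  ]))
```

>>> jog_arm:
  rows: "0.9 -0.5 0 2 0;0.9 -0.5 0 3 0;0.9 -0.5 0 3 0;0.9 0 0 3 0;0.9 0 0 2 0;0.9 0 0 1 0;0.9 0 0 0 0;0.9 0 0 0 0"
  newtons: 100

```text
time: 51.35
eef_pos: [0.6025, 0.0882, 0.1668]
eef_rot: [-0.0, 1.0, -0.016, 0.001]
contact_force: [0.6, -0.1, -3.0]
width: 0.0156
```

```bash
python3 g.py; python3 - <<'E'
from pl import *
print(plate('scene',.56,.75,.0,.16,.01,.12))
E
```

```text
51.35 [0.6025 0.0882 0.1668] [[0.999, -0.033, 0.001], [-0.033, -0.999, 0.0], [0.001, -0.0, -1.0]] [ 0.3   0.31 -0.59  1.6   0.18  1.28 -1.92] 0.0156 [ 0.6 -0.1 -3. ] [0.03 0.12 0.07]
(380, array([0.6576, 0.0811, 0.0774]), array([ 0.918, -0.055,  0.393]), array([0.6377, 0.0014, 0.037 ]), array([0.676 , 0.1414, 0.1191]))
```

>>> jog_arm:
  rows: "0.62 0 0 0.5 0;0.62 -0.5 0 0.5 0;0.62 -0.9 0 0.4 0;0.62 -1.2 0 0.5 0;0.62 -1.2 0 0.6 0;0.62 -1.1 0 0.7 0;0.62 -1 0 0.8 0;0.62 -1 0 0.9 0;0.62 -1 0 0.9 0;0.62 0 0 0 0;0.62 0 0 0 0"
  newtons: 20

```text
time: 52.5
eef_pos: [0.5223, 0.0923, 0.1096]
eef_rot: [0.0, 1.0, -0.015, 0.001]
contact_force: [-3.9, 1.1, 7.7]
width: 0.0165
```

```bash
python3 g.py; python3 - <<'E'
from pl import *
print(plate('scene',.56,.75,.0,.16,.01,.12))
E
```

```text
52.5 [0.5223 0.0923 0.1096] [[1.0, -0.03, 0.002], [-0.03, -1.0, -0.0], [0.002, 0.0, -1.0]] [ 0.33  0.19 -0.61  1.86  0.12  1.13 -1.92] 0.0165 [-3.9  1.1  7.7] [0.35 0.48 0.21]
(494, array([0.6033, 0.086 , 0.0648]), array([0.725, 0.035, 0.688]), array([0.5602, 0.0024, 0.0105]), array([0.6548, 0.1413, 0.1114]))
```

>>> jog_arm:
  rows: "0.61 -0.9 0 0.9 0;0.61 -0.9 0 1 0;0.61 -0.8 0 1 0;0.61 -0.7 0 1.1 0;0.61 -0.6 0 1.1 0;0.61 -0.5 0 1.1 0;0.61 -0.4 0 1.1 0;0.61 -0.3 0 1.1 0;0.61 -0.2 0 1.1 0;0.61 -0.1 0 1 0;0.61 0 0 0.6 0;0.61 0 0 0 0"

```text
time: 53.75
eef_pos: [0.4685, 0.0927, -0.0042]
eef_rot: [-0.0, 1.0, -0.016, -0.001]
contact_force: [-2.5, 1.0, 0.8]
width: 0.0171
```

```bash
python3 g.py; python3 - <<'E'
from pl import *
print(plate('scene',.53,.7,.0,.16,.01,.12));print(plate('side',.52,.7,.02,.16,.01,.12))
cv2.imwrite('pics/d10.png',cv2.resize(snap('side')[0][150:350,200:420],(770,600)))
E
```

```text
53.75 [ 0.4685  0.0927 -0.0042] [[0.999, -0.032, -0.001], [-0.032, -0.999, 0.0], [-0.001, -0.0, -1.0]] [ 0.31  0.24 -0.61  2.07  0.17  0.88 -2.  ] 0.0171 [-2.5  1.   0.8] [-0.05  0.16 -0.05]
(399, array([0.5874, 0.0844, 0.0221]), array([0.151, 0.107, 0.983]), array([0.5309, 0.0289, 0.01  ]), array([0.6577, 0.1422, 0.0395]))
(955, array([0.571 , 0.0922, 0.0228]), array([ 0.204, -0.009,  0.979]), array([0.5202, 0.0312, 0.01  ]), array([0.6423, 0.147 , 0.0387]))
```

View pics/d10.png

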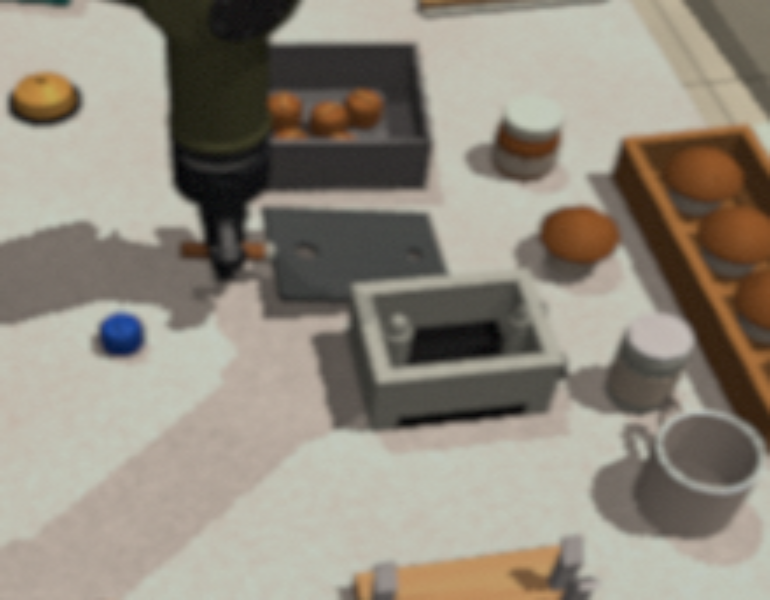

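Smooth face up with holes at (305,250) and (415,253), about 11° nose-down. I flatten a bit more, grip firmly, lift and measure.

>>> jog_arm:
  rows: "0.61 0 0 0.5 0;0.61 0 0 0.4 0;0.61 0 0 0 0;1 0 0 0 0;1 0 0 0 0;1 0 0 0 0;1 0 0 0 0;1 0 0 -1 0;1 0 0 -2 0;1 0 0 -3 0;1 0 0 -3 0;1 0 0 -3 0"
  newtons: 120

```text
time: 55.1
eef_pos: [0.4674, 0.0927, 0.1087]
eef_rot: [0.0, 1.0, -0.016, -0.001]
contact_force: [0.5, -0.6, -3.1]
width: 0.0154
```

>>> jog_arm:
  rows: "1 0 0 -2 0;1 0 0 -2 0;1 0 2 0 0;1 0.3 2 0 0;1 0.4 2 0 0;1 0.4 2 0 0;1 0.4 2 0 0;1 0.4 2 0 0;1 0.3 1.3 0 0;1 0 0 0 0;1 0 0 0 0"

```text
time: 56.2
eef_pos: [0.4861, -0.0399, 0.1477]
eef_rot: [-0.0, 1.0, -0.016, -0.001]
contact_force: [0.0, 1.2, -3.3]
width: 0.0155
```

```bash
python3 g.py; python3 - <<'E'
from pl import *
for c in('scene','side'):
    p,d=snap(c);W=cloud(c,d)
    print(plate(c,.54,.75,-.12,.03,.1,.2))
    for t in('handle','plate'):
        for o in cams.mark_of(c,t)[:1]:
            u,v=np.round(o['pixel']).astype(int);print(t,o['p'],u,v,W[v,u].round(4))
pc,d=snap('wrist','w11.png');W=cloud('wrist',d)
for v in(60,100,140,180,220): print(v,[(u,W[v,u].round(4).tolist()) for u in(200,280,360)])
E
```

```text
56.2 [ 0.4861 -0.0399  0.1477] [[0.999, -0.032, -0.001], [-0.032, -0.999, 0.001], [-0.001, -0.001, -1.0]] [ 0.51  0.04 -0.49  1.91  0.02  1.2  -1.59] 0.0155 [ 0.   1.2 -3.3] [0.02 0.34 0.04]
(1243, array([ 0.6081, -0.0467,  0.1703]), array([ 0.227, -0.011,  0.974]), array([ 0.5401, -0.104 ,  0.1499]), array([0.6748, 0.0123, 0.1914]))
handle 0.74 219 187 [ 0.5012 -0.0609  0.2161]
plate 0.76 239 218 [ 0.613  -0.054   0.1692]
(1864, array([ 0.6053, -0.0473,  0.1688]), array([ 0.223, -0.006,  0.975]), array([ 0.54  , -0.1018,  0.151 ]), array([0.6737, 0.0138, 0.1871]))
handle 0.6 272 235 [ 0.4711 -0.043   0.2028]
plate 0.78 322 236 [ 0.5939 -0.0441  0.1746]
60 [(200, [0.5794, -0.0151, 0.1793]), (280, [0.5786, -0.0434, 0.1788]), (360, [0.5777, -0.072, 0.1778])]
100 [(200, [0.566, -0.0143, 0.1821]), (280, [0.5649, -0.0429, 0.1757]), (360, [0.5641, -0.0718, 0.1817])]
140 [(200, [0.5523, -0.0136, 0.1856]), (280, [0.5254, -0.0402, 0.0007]), (360, [0.5504, -0.0714, 0.186])]
180 [(200, [0.5382, -0.0127, 0.1887]), (280, [0.5371, -0.042, 0.1882]), (360, [0.5365, -0.0711, 0.1897])]
220 [(200, [0.4512, 0.0397, 0.0005]), (280, [0.5245, -0.0417, 0.1966]), (360, [0.4461, -0.1148, 0.0003])]
```

View pics/w11.png

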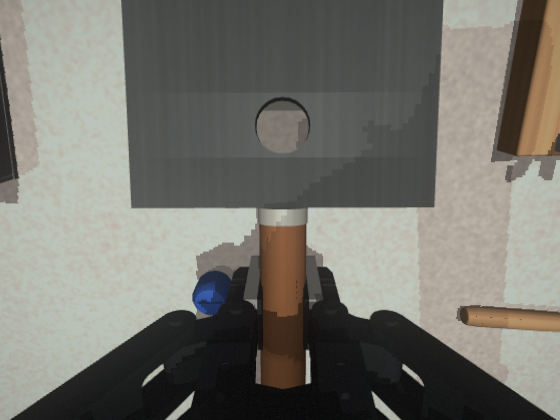

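```bash
cat > hole.py <<'E'
from m import *
def hole():
    s,p,M=st();pc,d=snap('wrist');W=cloud('wrist',d)
    P=W[np.isfinite(W[...,0])&(W[...,2]>p[2]+.0)&(W[...,0]>p[0]+.05)&(np.abs(W[...,1]-p[1])<.07)]
    c=np.median(P,0)
    for _ in range(6):
        V=np.linalg.svd(P-c,full_matrices=False)[2];P=P[np.abs((P-c)@V[2])<.003];c=P.mean(0)
    n=V[2]*np.sign(V[2][2])
    on=np.abs((W-c)@n)<.003; on[~np.isfinite(W[...,0])]=False
    on=cv2.morphologyEx(on.astype(np.uint8),cv2.MORPH_CLOSE,np.ones((3,3)))
    k,l,S,C=cv2.connectedComponentsWithStats(1-on)
    cal=cams.get_calibration('wrist');K=np.array(cal['intrinsics']);T=np.array(cal['T'])
    def onpl(px):
        a=ray('wrist',px,0.);o=T[:3,3];dd=a-o;return o+dd*((c-o)@n)/(dd@n)
    for i in range(1,k):
        if 400<S[i,4]<8000 and S[i,0]>5 and S[i,1]>5 and S[i,3]<150 and S[i,2]<150 and on[max(0,S[i,1]-4):S[i,1]].any():
            m=np.argwhere(l==i)[:,::-1];pts=np.array([onpl(q) for q in cv2.convexHull(m.astype(np.int32))[:,0]]);
            print('hole px',C[i].round(1),S[i],'top mid',((pts.min(0)+pts.max(0))/2).round(4),'size',np.ptp(pts,axis=0).round(4))
    # side edges & front edge
    L=[];
    for v in range(20,200,20):
        u=np.where(on[v])[0]
        if len(u)>100: L.append((onpl((u[0]-.5,v)),onpl((u[-1]+.5,v))))
    L=np.array(L);mid=L.mean(1);print('width',np.linalg.norm(L[:,0]-L[:,1],axis=1).round(4)[[0,-1]],'mid slope',np.polyfit(mid[:,0],mid[:,1],1).round(4),'mid y at',mid[[0,-1]].round(4).tolist())
    u=[225,330];print('front edge',[onpl((q,np.where(on[:230,q])[0].max()+.5)).round(4).tolist() for q in u])
    print('TCP',p.round(4),'n',n.round(4),'pitch',np.arctan2(n[0],n[2]).round(4),'roll',n[1].round(4))
if __name__=='__main__': hole()
E
python3 hole.py
```

```text
hole px [282.  125.1] [ 256   98   53   55 2304] top mid [ 0.5564 -0.0435  0.1842] size [0.0187 0.0189 0.0043]
width [0.1122 0.1118] mid slope [-0.0322 -0.0257] mid y at [[0.5915, -0.0447, 0.1762], [0.5371, -0.0429, 0.1886]]
front edge [[0.5276, -0.0215, 0.1909], [0.5267, -0.0603, 0.1908]]
TCP [ 0.4866 -0.0406  0.1479] n [ 0.2226 -0.0071  0.9749] pitch 0.2245 roll -0.0071
```

>>> jog_arm:
  rows: "1 0.7 0 0 0;1 1 -0.1 0 0;1 1 0 1 0;1 0 0 1.5 0;1 0 0 1.5 0;1 0 0 1.2 0;1 0 0 0.6 0;1 0 0 0 0;1 0 0 0 0;1 0 0 0 0"

```text
time: 57.7
eef_pos: [0.5142, -0.0408, 0.0906]
eef_rot: [0.0, 1.0, -0.016, 0.001]
contact_force: [0.0, 0.5, -2.6]
width: 0.0151
```

```bash
python3 hole.py;python3 g.py; python3 - <<'E'
from pl import *
cv2.imwrite('pics/d12.png',cv2.resize(snap('side')[0][210:310,250:390],(784,560),interpolation=cv2.INTER_CUBIC))
E
```

```text
hole px [282.  125.3] [ 256   99   53   54 2302] top mid [ 0.5838 -0.0437  0.1271] size [0.0185 0.019  0.0042]
width [0.1122 0.1118] mid slope [-0.0327 -0.0247] mid y at [[0.6191, -0.0449, 0.1191], [0.5647, -0.043, 0.1314]]
front edge [[0.5552, -0.0216, 0.1337], [0.5542, -0.0605, 0.1337]]
TCP [ 0.5142 -0.0408  0.0906] n [ 0.2215 -0.0068  0.9751] pitch 0.2234 roll -0.0068
57.75 [ 0.5142 -0.0408  0.0906] [[0.999, -0.032, 0.001], [-0.032, -0.999, -0.0], [0.001, 0.0, -1.0]] [ 0.49  0.16 -0.5   1.91  0.09  1.08 -1.65] 0.0154 [-0.3  0.2 -3.1] [-0.05  0.31  0.02]
```

View pics/d12.png

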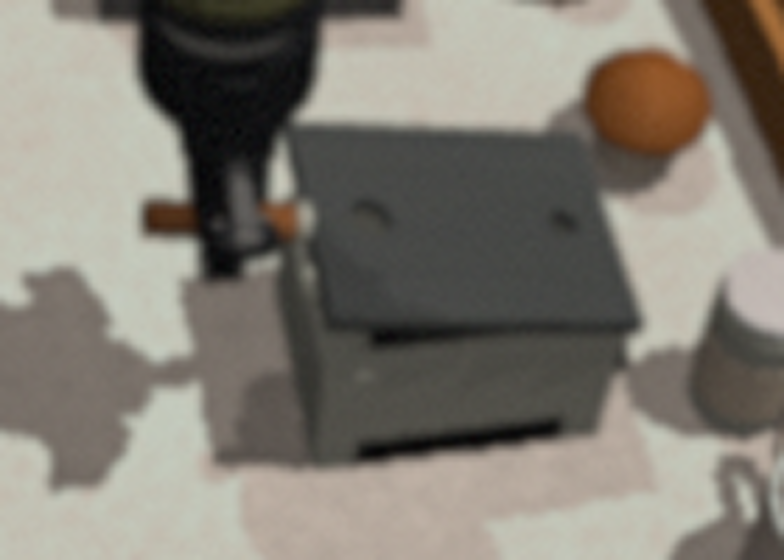

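>>> jog_arm:
  rows: "1 -0.1 0 0.3 0;1 0 0 0.4 0;1 0 0 0.3 0;1 0 0 0 0;1 0 0 0 0;1 0 0 0 0"

```text
time: 58.4
eef_pos: [0.5127, -0.0408, 0.0799]
eef_rot: [0.0, 1.0, -0.016, 0.0]
contact_force: [0.8, -0.8, -3.6]
width: 0.0155
```

```bash
python3 hole.py;python3 g.py
```

```text
hole px [282.  125.2] [ 256   98   53   55 2302] top mid [ 0.5825 -0.0436  0.1162] size [0.0187 0.019  0.0043]
width [0.1122 0.1118] mid slope [-0.0321 -0.025 ] mid y at [[0.6176, -0.0448, 0.1082], [0.5633, -0.043, 0.1206]]
front edge [[0.5537, -0.0216, 0.123], [0.5528, -0.0604, 0.1229]]
TCP [ 0.5127 -0.0408  0.0799] n [ 0.2232 -0.0071  0.9748] pitch 0.2251 roll -0.0071
58.45 [ 0.5127 -0.0408  0.0799] [[0.999, -0.032, 0.0], [-0.032, -0.999, -0.0], [0.0, 0.0, -1.0]] [ 0.49  0.17 -0.5   1.93  0.09  1.06 -1.65] 0.0152 [ 1.4 -0.5 -3.3] [-0.05  0.24 -0.02]
```

The thin pin is in its hole with no contact force. I ease the grip and hinge the plate down.

>>> jog_arm:
  rows: "0.62 0 0 0 0;0.62 0 0 0.4 0;0.62 0 0 0.4 0;0.62 -0.1 0 0.4 0;0.62 -0.1 0 0.4 0;0.62 -0.1 0 0.4 0;0.62 0 0 0 0;0.62 0 0 0 0"
  newtons: 20

```text
time: 59.25
eef_pos: [0.5109, -0.0407, 0.0604]
eef_rot: [0.0, 1.0, -0.016, 0.001]
contact_force: [2.6, 0.3, 0.4]
width: 0.0164
```

```bash
python3 hole.py;python3 g.py
```

```text
hole px [281.9 124.4] [ 254   96   57   58 2615] top mid [ 0.5814 -0.0435  0.104 ] size [0.0189 0.0192 0.0023]
width [0.1118 0.1114] mid slope [-0.028  -0.0273] mid y at [[0.6139, -0.0445, 0.1], [0.5627, -0.0429, 0.1063]]
front edge [[0.5521, -0.0221, 0.1077], [0.5508, -0.0598, 0.1077]]
TCP [ 0.5109 -0.0407  0.0604] n [ 0.1231 -0.0042  0.9924] pitch 0.1234 roll -0.0042
59.3 [ 0.5109 -0.0406  0.0605] [[0.999, -0.032, 0.003], [-0.032, -0.999, -0.0], [0.003, 0.0, -1.0]] [ 0.48  0.19 -0.49  1.95  0.11  1.02 -1.66] 0.0162 [ 3.9 -0.2  0.8] [-0.05 -1.14  0.01]
```

>>> jog_arm:
  rows: "0.62 -0.1 0 0.3 0;0.62 -0.1 0 0.4 0;0.62 0 0 0.4 0;0.62 0 0 0.4 0;0.62 0 0 0.4 0;0.62 0 0 0.3 0;0.62 0 0 0 0;0.62 0 0 0 0"

```text
time: 60.1
eef_pos: [0.5081, -0.0405, 0.0376]
eef_rot: [-0.0, 1.0, -0.016, 0.0]
contact_force: [5.4, 0.7, -0.0]
width: 0.0164
```

```bash
python3 hole.py;python3 g.py
```

```text
hole px [282.6 121.7] [ 260  101   46   43 1476] top mid [ 0.5803 -0.0437  0.0898] size [0.0131 0.0142 0.    ]
hole px [280.5 139.4] [252 107  61  51 910] top mid [ 0.5773 -0.0435  0.0898] size [0.016  0.0191 0.    ]
width [0.1119 0.112 ] mid slope [-0.0276 -0.0276] mid y at [[0.6089, -0.0445, 0.0898], [0.5615, -0.0432, 0.0898]]
front edge [[0.5489, -0.0228, 0.0898], [0.5477, -0.059, 0.0897]]
TCP [ 0.5081 -0.0405  0.0376] n [-1.1e-03 -4.0e-04  1.0e+00] pitch -0.0011 roll -0.0004
60.15 [ 0.5081 -0.0405  0.0376] [[0.999, -0.032, 0.001], [-0.032, -0.999, 0.0], [0.001, -0.0, -1.0]] [ 0.48  0.22 -0.49  1.97  0.12  0.98 -1.68] 0.0162 [ 6.8  0.5 -0.7] [-0.07 -1.58 -0.01]
```

Plate is flat (pitch 0.001, top at z 0.0898), so I release, retract upwards and check.

>>> jog_arm:
  rows: "0.5 0 0 0 0;0.3 0 0 0 0;-0.2 0 0 0 0;-0.3 0 0 0 0;-0.3 0 0 0 0;-0.3 0 0 -2 0;-0.3 0 0 -4 0;-0.3 0 0 -4 0;-0.3 0 0 -4 0;-0.3 0 0 -2 0;-0.3 0 0 0 0;-0.3 0 0 0 0"

```text
time: 61.35
eef_pos: [0.5074, -0.0406, 0.1977]
eef_rot: [0.0, 1.0, -0.016, -0.0]
contact_force: [0.5, -0.7, -1.1]
width: 0.0553
```

```bash
python3 g.py; python3 - <<'E'
from pl import *
W=cloud('wrist',snap('wrist','w13.png')[1]);x,y,z=W[...,0],W[...,1],W[...,2]
m=(z>.078)&(z<.1)&(y>-.13)&(y<.05)
H=W[m&(x>.4)&(x<.54)];print('handle',H.min(0).round(4),H.max(0).round(4))
print('plate tilt wrist',plate('wrist',.552,.72,-.11,.02,.08,.0945));print('side',plate('side',.56,.71,-.1,.01,.08,.0945))
p,d=snap('side');W=cloud('side',d);x,y,z=W[...,0],W[...,1],W[...,2]
m=(z>.085)&(z<.095)&(x>.535)&(x<.75)&(y>-.13)&(y<.05);P=W[m];q=cv2.minAreaRect((P[:,:2]*1000).astype(np.float32));print(q)
b=cams.outline_of('side','heel1');print(len(b),[(np.round(o['pixel']).astype(int).tolist(),W[int(o['pixel'][1]),int(o['pixel'][0])].round(3).tolist()) for o in b])
cv2.imwrite('pics/d13.png',np.hstack([cv2.resize(cv2.imread('pics/w13.png'),(400,300)),cv2.resize(p[120:390,180:440],(400,300))]))
E
```

```text
61.35 [ 0.5074 -0.0406  0.1977] [[0.999, -0.032, -0.0], [-0.032, -0.999, -0.0], [-0.0, 0.0, -1.0]] [ 0.51  0.05 -0.5   1.8   0.03  1.3  -1.6 ] 0.0553 [ 0.5 -0.7 -1.1] [-0.06  0.04  0.08]
handle [ 0.4727 -0.0507  0.0837] [ 0.54   -0.0311  0.0953]
plate tilt wrist (20806, array([ 0.6025, -0.0438,  0.0891]), array([-0.001, -0.   ,  1.   ]), array([ 0.552 , -0.1012,  0.0834]), array([0.648 , 0.0134, 0.0945]))
side (1817, array([ 0.6283, -0.0471,  0.0866]), array([-0.003,  0.018,  1.   ]), array([ 0.5601, -0.1   ,  0.0813]), array([0.6996, 0.0099, 0.0924]))
((643.2042236328125, -45.08283233642578), (112.78619384765625, 216.140625), 88.6440658569336)
1 [([236, 263], [0.379, 0.016, 0.026])]
```

View pics/d13.png

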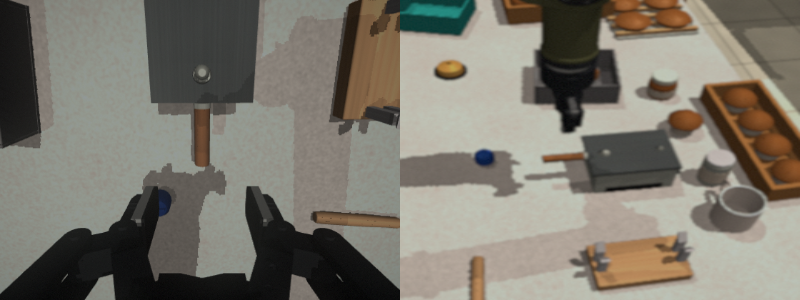

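```bash
python3 -c "
from workcell import r
print(r.close_job())"
```

```text
the job is handed in; nothing more can be done
None
```

All five bread heels are in the grey bin, and the griddle plate is back on its two pins with its smooth face up and its handle towards the robot. I handed the job in at about 62 s of the 210 s; no verdict was reported.

**How the plate was turned:** I pitched the plate nose-down in the grip, pushed it past vertical against the base's front rim and made a half turn. Then I laid it back against the counter and hinged it down onto the pins. The rest stand was not used.

**Last checks:**
- **Plate seating:** the wrist camera shows it flat within 0.1° with its top at z = 0.089 m, as expected when seated. The middle is about 2 mm from the seat and the thick pin shows through its hole.
- **Side camera:** it read about 1° of tilt and a top about 2 mm lower than the wrist camera did. I put this down to camera calibration.
- **Heels:** all five were seen flat in the bin after the last drop. In the final picture the arm hides part of the bin, so I could not recount them there.
- **Other things on the counter:** they look unmoved in the pictures. I did not measure their positions again.
- **Arm:** open and clear of everything, at z ≈ 0.2 m.

**What went wrong or disagreed:**
- The first heel grasp missed. The cameras put the fingertips about 25 mm above the reported tool position, where the text says 17 mm below it, so I worked with the measured offset.
- A 20–25 N grip was too firm to let the plate pivot, so I loosened it by setting the jaw opening instead.

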